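# Hang a heatsink board on its stud and snap the cap home

## Task

Hang the board with the heatsink on the fixture: its eye over the stud and down on the round blue seat, its heatsink end lying flat on the blue rest pad, and let go of it. Then put the red cap over the stud, open side down, and press until it clicks past the spring balls and sits flat on the board. The program finishes while holding on: keep the gripper on the cap, still pressing it firmly down after the click, and leave the other things on the bench undisturbed.

Things in the scene. Friction and masses are not known exactly. Their poses are not given: they have to be found in the camera images.
- fixture: Aluminium base plate 155 x 66 x 12 mm fixed on the bench mat (mat top at z = 2 mm). Origin on its underside on the stud's axis; z up, x from the stud towards the rest pad. At the origin stands a round blue seat 44 mm across, top 22 mm above the origin; at x = 95 mm a blue rest pad 24 (x) x 44 (y) mm with its top at the same height.
- seat (a point): Point on the stud's axis level with the seat's top; axes as the fixture's. The brass stud, 18 mm thick, rises 28 mm above this point, its tip tapered to 10 mm. Four sprung steel balls of 10 mm stand out of its side, centred 12 mm above this point, to 24 mm across in all; they yield inward by up to 4 mm.
- rest (a point): Centre of the rest pad's top, 95 mm from the stud's axis along the fixture's x; axes as the fixture's.
- board: Loose tan plate 134 x 48 x 5 mm, partly green circuit, lying flat; on it a finned heatsink 34 (x) x 24 (y) mm up to 33 mm above the underside: grip it across the 24 mm. Origin on the underside below the heatsink's centre, z up; plate from x = -99 to +35 mm. About 0.18 kg, balanced 8 mm from the origin towards the eye. Hung, its x runs along the fixture's x.
- board_eye (a point): Centre of the board's eye, a round through hole of 29 mm, in the plane of the underside, at board x = -75 mm; axes as the board's.
- board_end (a point): Point on the board's underside at x = +20 mm, away from the eye; it belongs over the rest pad's centre. Axes as the board's.
- cap: Loose red round cap, 40 mm in diameter, 34 mm tall, about 40 g, standing open side down; white dot on its closed top. Origin at the centre of the underside, z up. A white rounded lip 4 mm tall at the underside has a bore of 20 mm; above it a 27 mm wide hollow ends 27 mm above the underside.
- cap_top (a point): Centre of the cap's top, 34 mm above its underside. Snapping: the lip meets the balls with the underside about 15 mm above the seat's top; the push rises to about 10 N, then drops (click) at about 10 mm, and the balls draw the cap home: underside on the board's plate, 5 mm above the seat's top.
- screwdriver: loose screwdriver, yellow handle, 170 mm long, lying nearest the robot on its right. Leave it where it is. Origin under its middle.
- brush: loose small brush, 160 mm long, lying nearest the robot on its left. Leave it where it is. Origin under its middle.
- spare_board: small bare circuit board 45 x 32 x 6 mm, lying loose in front of the robot. Leave it where it is. Origin under its middle.
- paste_jar: small jar, 44 mm in diameter, 40 mm tall, blue lid, loose, beyond the fixture to the right. Leave it where it is. Origin under its middle.
- solder_spool: metal spool, 54 mm in diameter, 40 mm tall, loose, beyond the fixture to the left. Leave it where it is. Origin under its middle.
- lifter: orange suction lifter with a bow handle, 72 mm in diameter, 94 mm tall, loose, far left. Leave it where it is. Origin under its middle.
- flask: conical glass flask, 72 mm in diameter, 92 mm tall, loose, far right. Leave it where it is. Origin under its middle.
Things that resemble listed ones, but are neither listed nor needed, are in the scene too. Several things look just like the board: the one meant starts nearest to the robot's base. Several things have the shape of the cap; the one meant has the colours described above.

How it is judged:
On the way, in this order (a step that is already met when the one before it is completed fails the run):
1. the board hangs on the stud, flat on seat and rest pad, and has been let go (horizontal distance between board_eye and seat below 0.006 m and z of board_eye in the frame of fixture between 0.0195 and 0.0245 m and horizontal distance between board_end and rest below 0.022 m and angle between board's own z axis and vertical below 0.06 rad and contact force between the fingers and board below 0.1 N), for 0.2 s.
2. the cap has clicked past the balls and sits on the board (horizontal distance between board_eye and seat below 0.006 m and z of board_eye in the frame of fixture between 0.0195 and 0.0245 m and horizontal distance between board_end and rest below 0.022 m and angle between board's own z axis and vertical below 0.06 rad and horizontal distance between cap and seat below 0.004 m and z of cap in the frame of fixture below 0.0288 m and angle between cap's own z axis and vertical below 0.08 rad and height (world z) of cap between 0.025 and 0.04 m), for 0.2 s.
At the end, for the whole second after the job is handed in: Board: eye within 6 mm of the stud axis, down on the seat, end within 22 mm of the rest pad centre, level to 0.06 rad. Cap: on the stud axis to 4 mm, level to 0.08 rad, at most 1.8 mm above home. The gripper still touches the cap, which presses on the board with over 4 N (all of step 2 and contact force between cap and board above 4 N and contact force between any of the fingers, the arm and cap above 0.5 N); the arm keeps its last pose, push and grip.
It fails at once if a bystander on the bench is disturbed (moved more than 30 mm) (distance of any of screwdriver, brush, spare_board, paste_jar, solder_spool, lifter, flask from where it was at the start of the episode above 0.03 m).
It also fails if it takes over 61 s, if anything falls off the work surface, if the arm or the gripper's body presses on something with over 40 N, if the wrist force passes 120 N, or if a joint passes its speed limit or range.

## Robot

A 6-joint arm with a two-finger parallel gripper is mounted at the origin on the work surface. World frame = base frame: x ahead of the robot, y to its left, z up, the work surface at z = 0. Lengths are in m, angles in rad, forces in N, time in s.
With the tool pointing down it reaches from about 0.35 to 0.775 m from the base axis. Payload 7.3 kg.
Tool frame: the origin (TCP) lies midway between the tips of the shut fingers; the grasp point (between the pads) lies 19 mm behind it (robot.tcp_to_grasp is the distance from the TCP to the grasp point, in m); x points along the fingers, z is the direction in which the jaws open and shut, and the axes are right-handed (so a half turn about x gives the same grasp; the last joint's range is limited). The gripper opens to 92 mm and grips with 3 to 60 N. Pads are 19 mm wide; open, the fingers measure 130 mm over their backs; the gripper's body (75 mm by 190 mm) begins 47 mm behind the grasp point.
Start: joints at [-1.276, 0.342, 1.524, -0, 1.275, -0.146], TCP at [0.224, -0.475, 0.196] pointing down, gripper open.
Joint ranges: [-2.53, 2.53], [-0.77, 2.02], [0.04, 2.7], [-1, 4.14], [0.28, 2.66], [-3.11, 3.11]. Speed limits (rad/s): [2.57, 2.57, 3.14, 3.14, 3.14, 3.14].

## Interface

Orientations are given as [roll, pitch, yaw] about the fixed x, y, z axes, in that order (R = Rz(yaw) Ry(pitch) Rx(roll)).
In Python, from cell import robot gives the robot as it stands.
- The arm moves only by the tool move_arm, never from a script. Its argument "deltas" is a list of rows, each an object with "dp": the shift along the tool's x, y, z in m, a list of three; "turn": the turn, a rotation vector about the tool's x, y, z in degrees, a list of three. A call has 1 to 10 rows; each row is the pose to reach, as a shift and turn from the pose commanded when the call began, along the tool's axes at that moment; what a row does not reach only later rows make up. A row lasts 1/10 s, in which the tool goes at most 50 mm and 8.59 degrees, less where a joint would pass 70% of its speed; a pose out of reach is approached as far as the arm can. A call with a gripper value outside its range is refused whole. "hand" is the finger opening in m, from 0 to 0.0918, set as the call begins (left out, the last holds). The fingers move at their own pace and stop on an object; "squeeze" is the grip in N (left out, the last holds). Time passes only in rows, so rows that repeat a pose let the fingers close. It gives the time, the measured TCP pose, the force and the opening at its end, in the units of the state.
- robot.observe(): the state, without advancing time (a new reading comes with each control period).
- robot.read_camera(name): name is "scene" or "side" or "wrist"; returns (picture, depth): 400x640x3 uint8, red, green, blue; 400x640 float32, m along the optical axis (not along the pixel's ray), 0 where there is no reading.
- robot.camera_info(name): a dict with "fx", "fy", "cx", "cy" (pixels), "k1" (the pictures are not rectified: a ray, as slopes to the right and down, at radius r is drawn at 1 + k1 r^2 times it, then the intrinsics apply), "R" (3x3) and "t" (3): a world point X has camera coordinates R X + t. Camera axes: x right, y down, z forward; pixel columns grow to the right and rows downward; lengths in m; the calibration is good to about 2 mm. A picture is of the moment at which its call begins: read the wrist's pose just before it. camera_info takes no time and is no camera call; for the wrist camera it gives the pose at the moment of the call.
- robot.hand_in(): hands the job in, once; it reports no verdict.
The state is a dict: "time": time; "qpos": joint angles; "qvel": joint speeds; "joint_efforts": joint torques, N m; "tool_pos": TCP position; "tool_rot": TCP orientation; "contact_force": force on the tool from outside, world axes, zero at the start; "torque": the same for the moment, N m; "opening": finger opening in m.
Only numpy, scipy, OpenCV 4.12 (cv2) and the standard library are available. Lean on these libraries where they do the work, as an engineer would, in place of code of your own. Each camera call takes 0.05 s, during which the arm holds its last target.

## Working session

There is one attempt and no reset: what is moved stays moved. The work goes in short steps, Python scripts to look and compute and a tool call to move; the robot and the scene stay as the last step left them, time stands still between calls to the robot, and variables do not carry over. Pictures are saved under pics/ and viewed, and the job is handed in when it is done.

Besides the shell and the picture viewer there is one more tool, called after "Call:" as name(argument=value, ...), one argument or row to a line, values as JSON. move_arm: Moves the arm, as the interface text tells. Its arguments: {"type":"object","properties":{"deltas":{"type":"array"},"hand":{"type":"number"},"squeeze":{"type":"number"}},"required":["deltas"]}

```bash
ls; mkdir -p pics; python3 - <<'E'
from cell import robot
import cv2
s=robot.observe(); print(s)
for n in ["scene","side","wrist"]:
    print(n, robot.camera_info(n))
    p,d=robot.read_camera(n)
    cv2.imwrite(f"pics/{n}0.png",p[:,:,::-1])
    import numpy as np
    np.savez(f"{n}0.npz",p=p,d=d)
E
```

```text
pics
{'time': 0.0, 'qpos': array([-1.27601285e+00,  3.42698217e-01,  1.52501814e+00, -8.33243536e-06,
        1.27539018e+00, -1.46021897e-01]), 'qvel': array([-0.00064409,  0.00039065, -0.00110968, -0.00049771,  0.00072386,
       -0.00124052]), 'joint_efforts': array([-1.11443722e-03, -4.31248212e+01, -2.44212538e+01,  7.17292889e-02,
        5.61598269e-02, -1.34935053e-04]), 'tool_pos': array([ 0.22387519, -0.47437393,  0.19535732]), 'tool_rot': array([3.00083389, 1.56928242, 1.87084537]), 'contact_force': array([-0.45629411,  0.03513849, -0.52597165]), 'torque': array([-0.0368581 , -0.05575294, -0.00835594]), 'opening': 0.09181148744996862}
scene {'fx': 389.44414064456413, 'fy': 389.44414064456413, 'cx': 317.7438605532765, 'cy': 194.57658601102221, 'k1': -0.02443372357475454, 'R': array([[-0.77911744,  0.62643625, -0.02352951],
       [ 0.38467776,  0.44812452, -0.80697425],
       [-0.49497377, -0.63777899, -0.59011773]]), 't': array([ 0.4396549 , -0.13081631,  1.26372697])}
side {'fx': 418.89170092071964, 'fy': 418.89170092071964, 'cx': 315.7157488210696, 'cy': 201.20412445380433, 'k1': -0.021343668598962924, 'R': array([[-0.99130597, -0.1293995 , -0.0238378 ],
       [-0.05264049,  0.55607223, -0.82946528],
       [ 0.12058793, -0.82099905, -0.55804938]]), 't': array([0.50391684, 0.0890309 , 0.96777011])}
wrist {'fx': 335.6375506180173, 'fy': 335.6375506180173, 'cx': 321.40012269611515, 'cy': 201.20797528832088, 'k1': 0.02419836969623066, 'R': array([[ 0.4272278 , -0.90414275, -0.00151335],
       [-0.86825974, -0.410738  ,  0.27824328],
       [-0.25219324, -0.11755928, -0.96050944]]), 't': array([-0.5251909 , -0.03501961,  0.39084981])}
```

View pics/scene0.png

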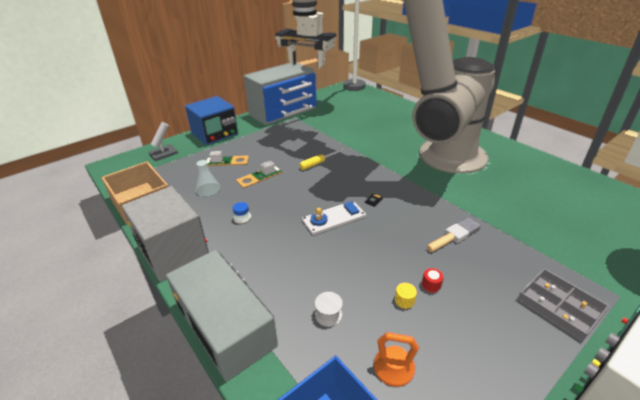

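View pics/side0.png

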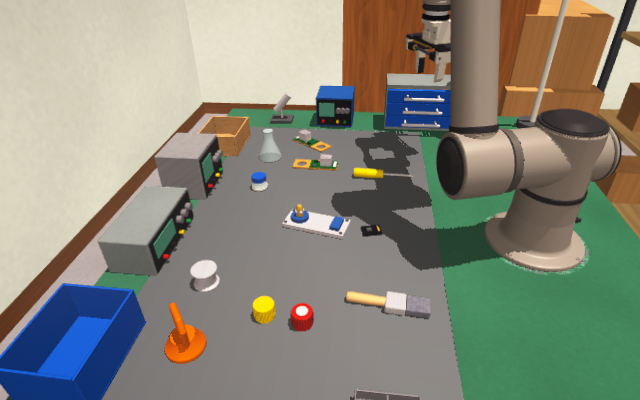

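View pics/wrist0.png

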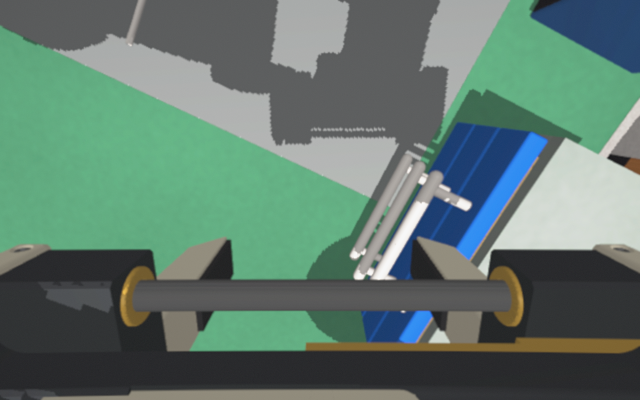

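```bash
cat > h.py <<'E'
import numpy as np, cv2
from scipy.spatial.transform import Rotation as Rot
from cell import robot
def slopes(ci,u,v):
    K=np.array([[ci['fx'],0,ci['cx']],[0,ci['fy'],ci['cy']],[0,0,1]])
    pts=np.stack([np.atleast_1d(u),np.atleast_1d(v)],-1).astype(float).reshape(-1,1,2)
    return cv2.undistortPoints(pts,K,np.array([ci['k1'],0,0,0,0.]),).reshape(-1,2)
def plane(ci,u,v,z):
    s=slopes(ci,u,v); d=np.c_[s,np.ones(len(s))]@ci['R']; c=-ci['R'].T@ci['t']
    return c+d*((z-c[2])/d[:,2])[:,None]
def deproj(ci,u,v,dep):
    s=slopes(ci,u,v); dep=np.atleast_1d(dep)
    return (np.c_[s,np.ones(len(s))]*dep[:,None]-ci['t'])@ci['R']
def proj(ci,X):
    X=np.atleast_2d(X)
    c=X@ci['R'].T+ci['t']; s=c[:,:2]/c[:,2:]; r2=(s**2).sum(1,keepdims=True)
    s=s*(1+ci['k1']*r2); return s*[ci['fx'],ci['fy']]+[ci['cx'],ci['cy']]
def cloud(ci,d):
    v,u=np.mgrid[0:400,0:640]
    X=deproj(ci,u.ravel(),v.ravel(),d.ravel()).reshape(400,640,3); X[d==0]=np.nan
    return X
def grab(n,name=None):
    ci=robot.camera_info(n); p,d=robot.read_camera(n)
    if name: cv2.imwrite(f'pics/{name}.png',p[:,:,::-1]); np.savez(f'{name}.npz',p=p,d=d,**ci)
    return ci,p,d
def toolR():
    return Rot.from_euler('xyz',robot.observe()['tool_rot']).as_matrix()
def delta(target,Rt,R0=None,p0=None):
    "shift in tool axes (mm) and rotvec deg to reach pose target,Rt"
    s=robot.observe(); p0=s['tool_pos'] if p0 is None else p0; R0=toolR() if R0 is None else R0
    return 1000*R0.T@(np.array(target)-p0), np.degrees(Rot.from_matrix(R0.T@Rt).as_rotvec())
E
python3 - <<'E'
from h import *
for n,boxes in [('scene',[(150,120,300,220),(285,170,395,250),(380,250,460,330)]),('side',[(240,110,360,190),(260,190,400,250),(230,270,330,345)])]:
    p=np.load(n+'0.npz')['p']
    ims=[cv2.resize(p[y0:y1,x0:x1,::-1],(400,300),interpolation=cv2.INTER_CUBIC) for x0,y0,x1,y1 in boxes[:]]
    cv2.imwrite(f'pics/crop_{n}.png',np.vstack([np.hstack(ims[:2]),np.hstack([ims[2],ims[2]*0])]))
    ci=robot.camera_info(n); d=np.load(n+'0.npz')['d']; X=cloud(ci,d)
    pts={'scene':[(258,175),(230,158),(432,275),(405,290),(318,213),(354,208),(343,222)],'side':[(318,163),(312,142),(302,312),(264,303),(300,213),(338,223)]}[n]
    for u,v in pts: print(n,u,v,X[v,u].round(3))
E
```

```text
scene 258 175 [ 0.553 -0.302  0.007]
scene 230 158 [ 0.57  -0.447  0.008]
scene 432 275 [0.5   0.299 0.036]
scene 405 290 [0.573 0.29  0.036]
scene 318 213 [ 0.558 -0.005  0.045]
scene 354 208 [0.458 0.019 0.024]
scene 343 222 [0.508 0.032 0.012]
side 318 163 [ 0.541 -0.308  0.007]
side 312 142 [ 0.579 -0.45   0.008]
side 302 312 [0.493 0.302 0.036]
side 264 303 [0.567 0.289 0.037]
side 300 213 [ 0.546 -0.003  0.036]
side 338 223 [0.452 0.014 0.026]
```

View pics/crop_scene.png

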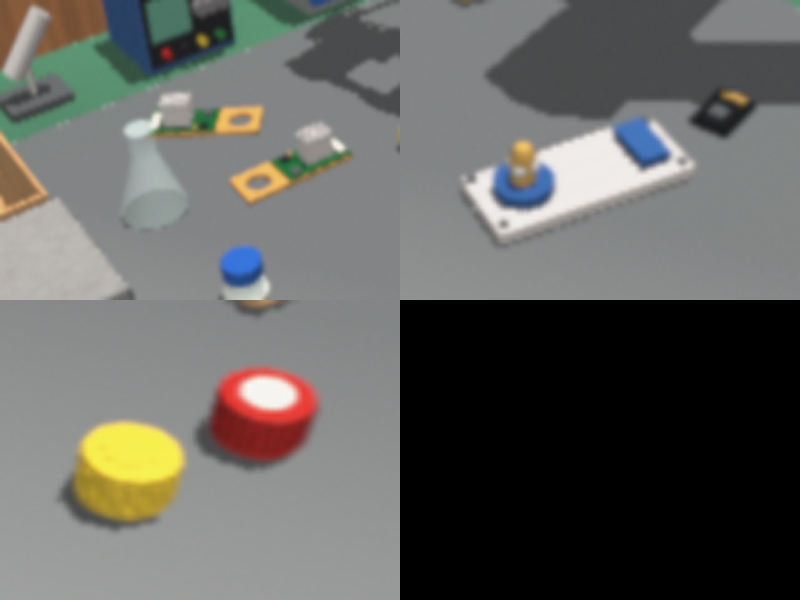

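View pics/crop_side.png

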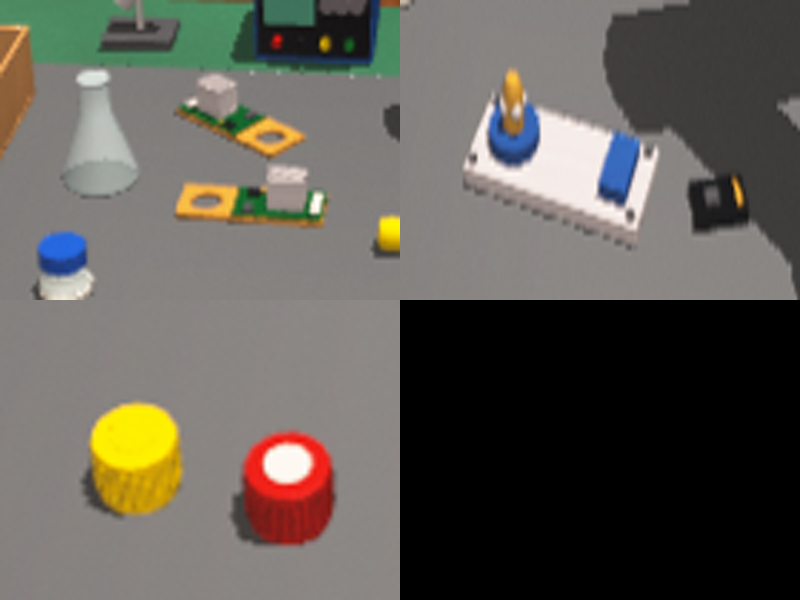

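```bash
python3 - <<'E'
from h import *
# rough fits
for n in ['scene','side']:
    f=np.load(n+'0.npz'); p,d=f['p'],f['d']; ci=robot.camera_info(n); X=cloud(ci,d)
    hsv=cv2.cvtColor(p,cv2.COLOR_RGB2HSV)
    # board by cloud region
    reg=(X[...,0]>.42)&(X[...,0]<.68)&(X[...,1]>-.385)&(X[...,1]<-.22)
    yel=(hsv[...,0]>8)&(hsv[...,0]<28)&(hsv[...,1]>90)&reg
    m=reg&(X[...,2]>.0045)&(X[...,2]<.012); r=cv2.minAreaRect(X[m][:,:2].astype(np.float32)*1000); print(n,'plate',r)
    top=reg&(X[...,2]>.028)&(X[...,2]<.045); print('hs',top.sum(),X[top].mean(0), cv2.minAreaRect(X[top][:,:2].astype(np.float32)*1000))
    red=((hsv[...,0]<6)|(hsv[...,0]>174))&(hsv[...,1]>150); red&=(X[...,0]>.4)&(X[...,0]<.6)&(X[...,1]>.2)&(X[...,1]<.4)
    wh=(hsv[...,1]<60)&(hsv[...,2]>180)&(X[...,0]>.45)&(X[...,0]<.54)&(X[...,1]>.26)&(X[...,1]<.34)
    v,u=np.nonzero(wh); print('cap',plane(ci,u.mean(),v.mean(),.036),wh.sum())
    blue=(hsv[...,0]>100)&(hsv[...,0]<125)&(hsv[...,1]>120)&(X[...,0]>.4)&(X[...,0]<.6)&(X[...,1]>-.05)&(X[...,1]<.06)
    k,lab,st,c=cv2.connectedComponentsWithStats(blue.astype(np.uint8)); 
    for i in range(1,k):
        if st[i,4]>20: print('blue',c[i],st[i,4],plane(ci,*c[i],.024))
ci=robot.camera_info('wrist'); R=toolR(); s=robot.observe()
c=-ci['R'].T@ci['t']; print('cam in tool',R.T@(c-s['tool_pos'])); print('optical axis in tool',R.T@ci['R'][2]); print('R',R.round(3))
E
```

```text
scene plate ((550.38671875, -294.29315185546875), (262.6697692871094, 148.21014404296875), 7.079850673675537)
hs 73 [ 0.52441303 -0.29871101  0.03285176] ((545.7928466796875, -305.6196594238281), (41.300559997558594, 272.8228454589844), 69.79267883300781)
cap [[0.49683452 0.29989436 0.036     ]] 68
blue [350.93478261 207.42391304] 92 [[0.46278405 0.01243249 0.024     ]]
blue [318.48275862 220.13793103] 87 [[ 0.55934293 -0.00231125  0.024     ]]
side plate ((550.8971557617188, -303.08184814453125), (257.6357116699219, 164.08975219726562), 0.16855545341968536)
hs 87 [ 0.55220399 -0.30461963  0.03433811] ((547.528564453125, -302.7557067871094), (43.739349365234375, 272.79132080078125), 73.72655487060547)
cap [[0.49515043 0.29860812 0.036     ]] 84
blue [299.45454545 217.23140496] 121 [[ 0.54806297 -0.00208808  0.024     ]]
blue [336.25984252 223.18897638] 127 [[0.45662739 0.01318174 0.024     ]]
cam in tool [-0.18894045  0.07540063  0.00087228]
optical axis in tool [ 9.60449673e-01 -2.78453629e-01  4.00336083e-05]
R [[-0.     0.904  0.427]
 [ 0.001  0.427 -0.904]
 [-1.     0.    -0.001]]
```

```bash
python3 - <<'E'
from h import *
Rt=np.array([[0,1,0],[0,0,-1],[-1,0,0]],float)
print(delta([.535,-.30,.13],Rt))
E
```

```text
(array([ 65.59625416, 355.77411329, -25.00802907]), array([ 2.52547962e+01, -6.69729236e-02,  3.98423509e-03]))
```

Call:
move_arm(
  deltas=[
    {"dp":[0.01,0.12,-0.008],"turn":[8,0,0]},
    {"dp":[0.03,0.24,-0.016],"turn":[16,0,0]},
    {"dp":[0.065,0.356,-0.025],"turn":[25.2,0,0]},
    {"dp":[0.065,0.356,-0.025],"turn":[25.2,0,0]},
    {"dp":[0.065,0.356,-0.025],"turn":[25.2,0,0]},
    {"dp":[0.065,0.356,-0.025],"turn":[25.2,0,0]},
    {"dp":[0.065,0.356,-0.025],"turn":[25.2,0,0]},
    {"dp":[0.065,0.356,-0.025],"turn":[25.2,0,0]},
    {"dp":[0.065,0.356,-0.025],"turn":[25.2,0,0]},
    {"dp":[0.065,0.356,-0.025],"turn":[25.2,0,0]},
  ],
)

```text
time: 1.15
tool_pos: [0.5351, -0.3, 0.1304]
tool_rot: [-1.823, 1.569, 2.892]
contact_force: [0.2, -0.5, -0.6]
opening: 0.0919
```

```bash
python3 - <<'E'
from h import *
s=robot.observe();print(s['time'],s['tool_pos'],s['tool_rot'],s['qvel'].round(3))
grab('wrist','w1')
E
```

```text
1.15 [ 0.53508228 -0.29995766  0.13044136] [-1.82297063  1.56941778  2.89176643] [-0.035 -0.022  0.008 -0.003  0.002 -0.002]
```

View pics/w1.png

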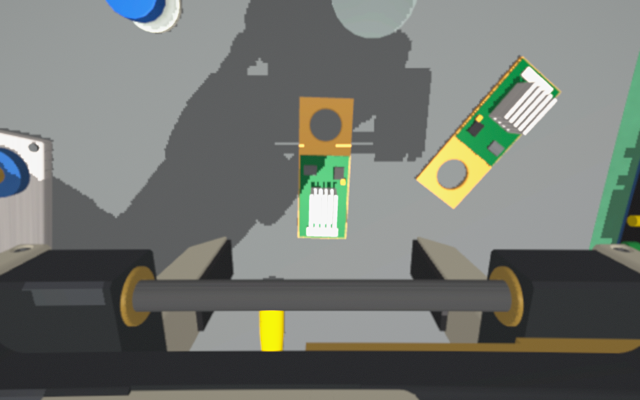

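```bash
python3 - <<'E'
from h import *
f=np.load('w1.npz'); ci={k:f[k] for k in ['fx','fy','cx','cy','k1','R','t']}; ci={k:(float(v) if v.ndim==0 else v) for k,v in ci.items()}
p,d=f['p'],f['d']; hsv=cv2.cvtColor(p,cv2.COLOR_RGB2HSV)
m=((hsv[...,1]>110)).astype(np.uint8)*255; m[:80]=0;m[245:]=0;m[:,:285]=0;m[:,370:]=0
cs,_=cv2.findContours(m,cv2.RETR_EXTERNAL,cv2.CHAIN_APPROX_NONE); c=max(cs,key=cv2.contourArea)[:,0]
P=plane(ci,c[:,0],c[:,1],.007); r=cv2.minAreaRect((P[:,:2]*1000).astype(np.float32)); print(r, cv2.boxPoints(r))
hole=np.zeros_like(m); cv2.fillPoly(hole,[c.reshape(-1,1,2)],255)
h=((hsv[...,1]<110)&(hole>0)).astype(np.uint8)
k,lab,st,cc=cv2.connectedComponentsWithStats(h)
for i in range(1,k):
    if st[i,4]>60: print(st[i],cc[i],plane(ci,*cc[i],.007),plane(ci,*cc[i],.002))
lb=[i for i in range(1,k) if abs(cc[i][1]-125)<15 and st[i,4]>300][0]
hc=max(cv2.findContours((lab==lb).astype(np.uint8),0,1)[0],key=len)[:,0]
Q=plane(ci,hc[:,0],hc[:,1],.007)*1000; print('eye circ top',cv2.minEnclosingCircle(Q[:,:2].astype(np.float32)),(Q.max(0)+Q.min(0))/2,np.ptp(Q,axis=0))
# left and right edge lines
X=cloud(ci,d)
hs=(X[...,2]>.027)&(X[...,2]<.045)&(np.abs(X[...,0]-.52)<.08)&(np.abs(X[...,1]+.3)<.05)
print(hs.sum(),X[hs].mean(0),cv2.minAreaRect((X[hs][:,:2]*1000).astype(np.float32)))
print('plate z',np.nanmedian(X[100:110,305:345,2]),'mat',np.nanmedian(X[150:200,380:400,2]))
wh=((hsv[...,2]>190)&(hsv[...,1]<40)); wh[:183]=0; wh[245:]=0;wh[:,:305]=0;wh[:,340:]=0
c2=np.argwhere(wh)[:,::-1]; P=plane(ci,c2[:,0],c2[:,1],.035)*1000;print('white hs',cv2.minAreaRect(P[:,:2].astype(np.float32)))
E
```

```text
((550.182861328125, -303.40643310546875), (48.038082122802734, 132.06149291992188), 89.06192016601562) [[ 483.7677  -326.3412 ]
 [ 615.8115  -328.5033 ]
 [ 616.598   -280.47168]
 [ 484.5542  -278.30957]]
[310 109  31  32 795] [325.17484277 124.54339623] [[ 0.59254057 -0.30382976  0.007     ]] [[ 0.59224313 -0.30387932  0.002     ]]
[303 165  14  11 138] [309.98550725 169.78985507] [[ 0.55089226 -0.28975972  0.007     ]] [[ 0.54992792 -0.28958399  0.002     ]]
[334 167  10  14 128] [338.421875  172.9140625] [[ 0.5479815  -0.31662859  0.007     ]] [[ 0.54697055 -0.3168831   0.002     ]]
eye circ top ((592.3106689453125, -303.8280334472656), 14.298772811889648) [ 592.39527275 -303.70529966    7.        ] [2.74230122e+01 2.73355621e+01 5.59552404e-14]
625 [ 0.51783524 -0.30193241  0.0347839 ] ((516.9008178710938, -301.9105529785156), (24.00374984741211, 34.696441650390625), 88.37206268310547)
plate z 0.007260639424225061 mat 0.002147856781374447
white hs ((517.7473754882812, -300.7452392578125), (44.957035064697266, 28.153114318847656), 0.1851154863834381)
```

Call:
move_arm(
  deltas=[
    {"dp":[0,-0.065,-0.305],"turn":[0,0,0]},
    {"dp":[0,-0.065,-0.305],"turn":[0,0,0]},
    {"dp":[0,-0.065,-0.305],"turn":[0,0,0]},
    {"dp":[0,-0.065,-0.305],"turn":[0,0,0]},
    {"dp":[0,-0.065,-0.305],"turn":[0,0,0]},
    {"dp":[0,-0.065,-0.305],"turn":[0,0,0]},
    {"dp":[0,-0.065,-0.305],"turn":[0,0,0]},
    {"dp":[0,-0.065,-0.305],"turn":[0,0,0]},
    {"dp":[0,-0.065,-0.305],"turn":[0,0,0]},
    {"dp":[0,-0.065,-0.305],"turn":[0,0,0]},
  ],
)

```text
time: 2.2
tool_pos: [0.4706, 0.0027, 0.1311]
tool_rot: [0.799, 1.57, -0.773]
contact_force: [0.2, -0.3, -0.3]
opening: 0.0921
```

```bash
python3 - <<'E'
from h import *
s=robot.observe();print(s['time'],s['tool_pos'],s['tool_rot'],s['qvel'].round(3))
grab('wrist','w2')
E
```

```text
2.2 [0.47056525 0.00274037 0.13112127] [ 0.79935144  1.56993893 -0.77284313] [-0.002  0.006 -0.     0.003  0.002  0.005]
```

View pics/w2.png

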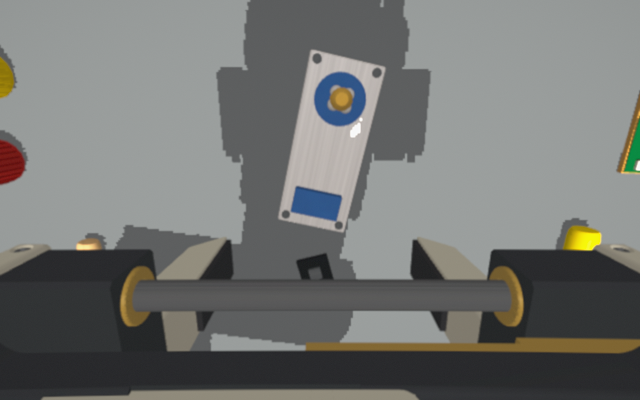

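```bash
cat >> h.py <<'E'
def load(name):
    f=np.load(name+'.npz'); ci={k:f[k] for k in ['fx','fy','cx','cy','k1','R','t']}
    return {k:(float(v) if v.ndim==0 else v) for k,v in ci.items()}, f['p'], f['d']
E
python3 - <<'E'
from h import *
ci,p,d=load('w2'); hsv=cv2.cvtColor(p,cv2.COLOR_RGB2HSV); X=cloud(ci,d)
b=((hsv[...,0]>100)&(hsv[...,0]<125)&(hsv[...,1]>130)).astype(np.uint8)
k,lab,st,cc=cv2.connectedComponentsWithStats(b)
for i in range(1,k):
    if st[i,4]<300: continue
    c=max(cv2.findContours((lab==i).astype(np.uint8),0,1)[0],key=len)[:,0]
    P=(plane(ci,c[:,0],c[:,1],.024)*1000)[:,:2].astype(np.float32)
    print(st[i],cc[i],'rect',cv2.minAreaRect(P),'circ',cv2.minEnclosingCircle(P),'ell',cv2.fitEllipse(P))
tip=(X[...,2]>.049)&(X[...,2]<.06)&(np.abs(X[...,0]-.555)<.03)&(np.abs(X[...,1])<.03)
print('tip',tip.sum(),X[tip].mean(0)); 
w=((hsv[...,1]<45)&(hsv[...,2]>120)); 
pl=(X[...,2]>.010)&(X[...,2]<.018)&(np.abs(X[...,0]-.5)<.1)&(np.abs(X[...,1])<.1)
P=(X[pl][:,:2]*1000).astype(np.float32); r=cv2.minAreaRect(P); print('plate',r)
print('zs',np.nanmedian(X[pl][:,2]), X[203,317],X[118,340])
# cap rough
red=((hsv[...,0]<6)|(hsv[...,0]>174))&(hsv[...,1]>150); print(np.argwhere(red).mean(0))
E
```

```text
[ 315   73   50   52 1405] [339.21423488  98.45551601] rect ((550.0852661132812, -13.360801696777344), (41.426231384277344, 40.89985656738281), 89.92353057861328) circ ((549.9776611328125, -13.420859336853027), 21.016544342041016) ell ((550.0380249023438, -13.368294715881348), (41.16264724731445, 41.42156982421875), 20.136754989624023)
[ 292  187   49   33 1110] [315.84594595 203.25045045] rect ((458.3427734375, 7.075069427490234), (41.75482177734375, 23.47921371459961), 77.48001098632812) circ ((458.1310119628906, 7.20676851272583), 23.254962921142578) ell ((458.38818359375, 7.06673526763916), (25.70448112487793, 50.58007049560547), 167.17527770996094)
tip 256 [ 0.54988457 -0.01317466  0.05147764]
plate ((507.97430419921875, -4.161796569824219), (66.15266418457031, 155.1577911376953), 77.5962142944336)
zs 0.014224278319209175 [0.45860854 0.00607417 0.02332046] [ 0.5346632  -0.01391683  0.0247691 ]
[162.28481013   9.64683544]
```

```bash
cat >> h.py <<'E'
def Rdown(ang):
    "tool z along 'y' of an object whose x axis is at ang deg"
    a=np.radians(ang); z=np.array([-np.sin(a),np.cos(a),0]); x=np.array([0,0,-1.]); return np.stack([x,np.cross(z,x),z],1)
E
python3 - <<'E'
from h import *
print(Rdown(179.06).round(3))
print(delta([.5215,-.3025,.06],Rdown(179.06)))
E
```

```text
[[ 0.     1.    -0.016]
 [ 0.    -0.016 -1.   ]
 [-1.     0.     0.   ]]
(array([ 71.15240799,  51.44336902, 305.24327825]), array([ 0.85437117,  0.02526234, -0.01878919]))
```

Call:
move_arm(
  deltas=[
    {"dp":[0,0.0514,0.3052],"turn":[0.9,0,0]},
    {"dp":[0,0.0514,0.3052],"turn":[0.9,0,0]},
    {"dp":[0,0.0514,0.3052],"turn":[0.9,0,0]},
    {"dp":[0,0.0514,0.3052],"turn":[0.9,0,0]},
    {"dp":[0,0.0514,0.3052],"turn":[0.9,0,0]},
    {"dp":[0,0.0514,0.3052],"turn":[0.9,0,0]},
    {"dp":[0.071,0.0514,0.3052],"turn":[0.9,0,0]},
    {"dp":[0.071,0.0514,0.3052],"turn":[0.9,0,0]},
    {"dp":[0.071,0.0514,0.3052],"turn":[0.9,0,0]},
    {"dp":[0.071,0.0514,0.3052],"turn":[0.9,0,0]},
  ],
)

```text
time: 3.25
tool_pos: [0.5215, -0.3015, 0.0602]
tool_rot: [-1.555, 1.571, 3.141]
contact_force: [0.4, 0.4, 0.6]
opening: 0.0918
```

```bash
python3 - <<'E'
from h import *
s=robot.observe();print(s['time'],s['tool_pos'])
print(delta([.5215,-.3025,.012],Rdown(179.06)))
grab('wrist','w3'); grab('side','s3')
E
```

```text
3.25 [ 0.52154051 -0.3014923   0.0602436 ]
(array([ 4.82436038e+01, -1.78819511e-02,  1.00811129e+00]), array([0.02358683, 0.00012437, 0.00772903]))
```

View pics/w3.png

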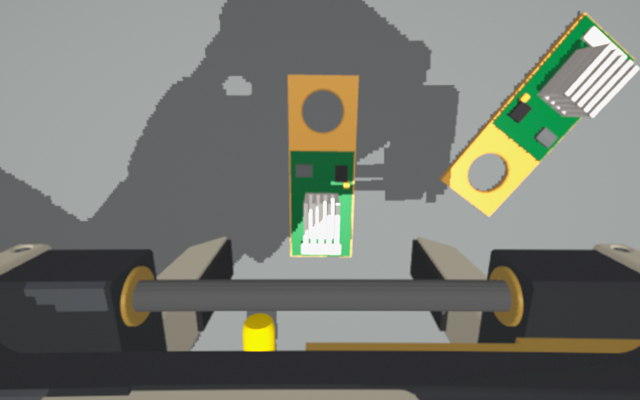

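Call:
move_arm(
  deltas=[
    {"dp":[0.03,0,0.0005],"turn":[0,0,0]},
    {"dp":[0.048,0,0.0005],"turn":[0,0,0]},
    {"dp":[0.048,0,0.0005],"turn":[0,0,0]},
    {"dp":[0.048,0,0.0005],"turn":[0,0,0]},
    {"dp":[0.048,0,0.0005],"turn":[0,0,0]},
  ],
)

```text
time: 3.85
tool_pos: [0.5229, -0.3017, 0.0141]
tool_rot: [0.925, 1.567, -0.66]
contact_force: [-0.2, 0.5, 0.4]
opening: 0.0916
```

Call:
move_arm(
  deltas=[
    {"dp":[0,0,0],"turn":[0,0,0]},
    {"dp":[0,0,0],"turn":[0,0,0]},
    {"dp":[0,0,0],"turn":[0,0,0]},
    {"dp":[0,0,0],"turn":[0,0,0]},
    {"dp":[0,0,0],"turn":[0,0,0]},
    {"dp":[0,0,0],"turn":[0,0,0]},
    {"dp":[0,0,0],"turn":[0,0,0]},
    {"dp":[0,0,0],"turn":[0,0,0]},
  ],
  hand=0.015,
  squeeze=30,
)

```text
time: 4.65
tool_pos: [0.5217, -0.3011, 0.012]
tool_rot: [-1.284, 1.571, -2.869]
contact_force: [0.5, 1.0, -0.7]
opening: 0.032
```

Call:
move_arm(
  deltas=[
    {"dp":[0,0,0],"turn":[0,0,0]},
    {"dp":[0,0,0],"turn":[0,0,0]},
    {"dp":[0,0,0],"turn":[0,0,0]},
  ],
)

```text
time: 4.95
tool_pos: [0.5217, -0.3011, 0.012]
tool_rot: [0.19, 1.571, -1.395]
contact_force: [-0.1, 0.2, -0.5]
opening: 0.0156
```

Call:
move_arm(
  deltas=[
    {"dp":[-0.01,0,0],"turn":[0,0,0]},
    {"dp":[-0.03,0,0],"turn":[0,0,0]},
    {"dp":[-0.06,0,0],"turn":[0,0,0]},
    {"dp":[-0.09,0,0],"turn":[0,0,0]},
    {"dp":[-0.1,0,0],"turn":[0,0,0]},
    {"dp":[-0.1,0,0],"turn":[0,0,0]},
    {"dp":[-0.1,0,0],"turn":[0,0,0]},
  ],
)

```text
time: 5.65
tool_pos: [0.5212, -0.3006, 0.1111]
tool_rot: [-2.164, 1.569, 2.534]
contact_force: [0.7, -0.6, -0.8]
opening: 0.0149
```

```bash
python3 - <<'E'
from h import *
s=robot.observe();print(s['time'],s['tool_pos'],s['opening'],s['contact_force'])
grab('wrist','w4'); grab('side','s4')
E
```

```text
5.65 [ 0.52116554 -0.30062413  0.11107959] 0.014908641785927428 [ 0.65613442 -0.55367844 -0.80481276]
```

View pics/w4.png

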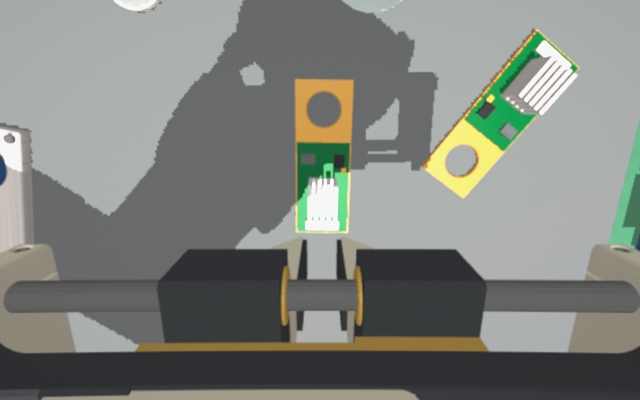

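View pics/s4.png

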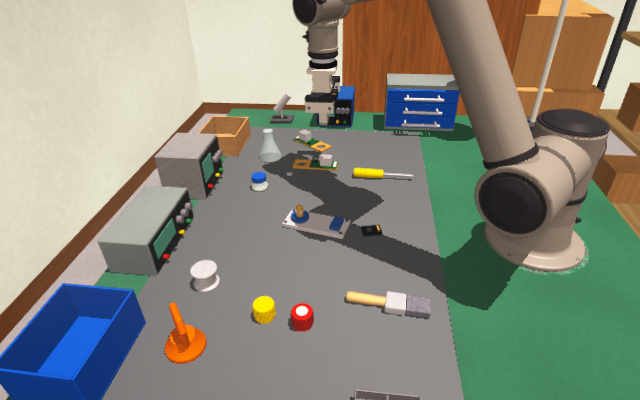

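```bash
python3 - <<'E'
from h import *
s=robot.observe(); ci=robot.camera_info('side')
print('tcp px',proj(ci,s['tool_pos']))
print('board origin px',proj(ci,[.5175,-.3024,.035]))
p=np.load('s4.npz')['p']; a=np.load('side0.npz')['p']
cr=lambda p:cv2.resize(p[80:200,250:400,::-1],(400,320),interpolation=cv2.INTER_CUBIC)
cv2.imwrite('pics/c4.png',np.hstack([cr(a),cr(p)]))
w=np.load('w4.npz')['p'];cv2.imwrite('pics/c4w.png',cv2.resize(w[60:360,200:440,::-1],(480,600),interpolation=cv2.INTER_CUBIC))
ci,p,d=load('w4'); X=cloud(ci,d); 
hs=(X[...,2]>.027)&(X[...,2]<.045)&(np.abs(X[...,0]-.52)<.08)&(np.abs(X[...,1]+.3)<.05); hs[235:]=0
print(hs.sum(),X[hs].mean(0),cv2.minAreaRect((X[hs][:,:2]*1000).astype(np.float32)))
E
```

```text
tcp px [[323.91518281 133.3779462 ]]
board origin px [[325.43329268 156.16329323]]
758 [ 0.51780593 -0.30194476  0.03478693] ((516.977783203125, -302.018310546875), (23.859100341796875, 34.32204818725586), 88.69139099121094)
```

View pics/c4.png

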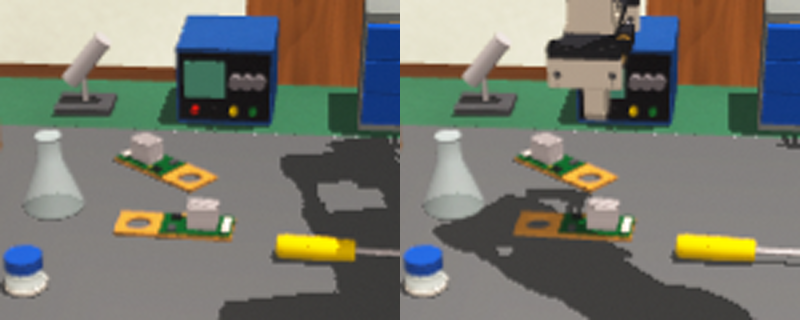

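View pics/c4w.png

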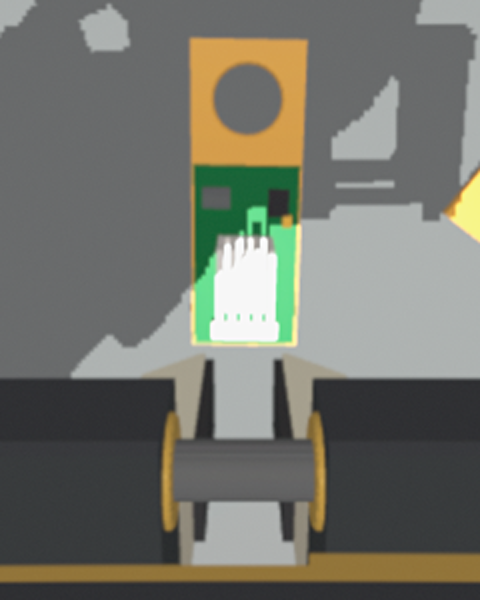

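```bash
python3 - <<'E'
from h import *
ci,p,d=load('s4'); X=cloud(ci,d)
m=(np.abs(X[...,0]-.521)<.06)&(np.abs(X[...,1]+.30)<.1)&(X[...,2]>.06)&(X[...,2]<.3)
for z in np.arange(.08,.24,.01):
    q=m&(X[...,2]>=z)&(X[...,2]<z+.01)
    if q.sum(): print(round(z,2),q.sum(),X[q].min(0).round(3),X[q].max(0).round(3),X[q].mean(0).round(3), np.argwhere(q)[:,0].max())
print(robot.__dict__.keys() if hasattr(robot,'__dict__') else '', getattr(robot,'tcp_to_grasp',None))
ci,p,d=load('w4'); X=cloud(ci,d); s=robot.observe()
R=toolR()
for v in range(225,300,5):
    for u in (296,300,304,308,338,342,346,350): 
        if not np.isnan(X[v,u,0]): print(v,u,((X[v,u]-s['tool_pos'])@R*1000).round(0),end=' ')
    print()
E
```

```text
0.14 12 [ 0.512 -0.313  0.142] [ 0.532 -0.282  0.148] [ 0.519 -0.291  0.146] 125
0.15 27 [ 0.51 -0.32  0.15] [ 0.532 -0.272  0.16 ] [ 0.519 -0.287  0.155] 123
0.16 31 [ 0.511 -0.322  0.16 ] [ 0.531 -0.271  0.17 ] [ 0.52  -0.28   0.165] 121
0.17 28 [ 0.511 -0.278  0.17 ] [ 0.531 -0.269  0.18 ] [ 0.521 -0.274  0.175] 118
0.18 5 [ 0.514 -0.276  0.18 ] [ 0.528 -0.272  0.182] [ 0.52  -0.274  0.181] 114
0.2 24 [ 0.488 -0.218  0.207] [ 0.557 -0.211  0.21 ] [ 0.519 -0.214  0.209] 113
0.21 127 [ 0.484 -0.381  0.21 ] [ 0.559 -0.209  0.22 ] [ 0.517 -0.232  0.215] 113
0.22 140 [ 0.484 -0.382  0.22 ] [ 0.559 -0.209  0.23 ] [ 0.512 -0.254  0.225] 109
0.23 134 [ 0.484 -0.383  0.23 ] [ 0.56  -0.203  0.24 ] [ 0.513 -0.246  0.235] 105
dict_keys([]) 0.0188
225 296 [105. -32. -23.] 225 300 [103. -31. -19.] 225 304 [102. -31. -15.] 225 308 [ 99. -30. -11.] 225 338 [100. -31.  16.] 225 342 [102. -31.  20.] 225 346 [102. -31.  24.] 225 350 [108. -33.  28.] 
230 296 [103. -37. -23.] 230 300 [103. -37. -19.] 230 304 [103. -36. -15.] 230 308 [103. -37. -11.] 230 338 [103. -36.  16.] 230 342 [103. -36.  20.] 2
[... 2057 characters left out ...]
0 350 [-110.   31.    9.] 
285 296 [-112.   31.   -6.] 285 300 [-113.   31.   -5.] 285 304 [-112.   31.   -4.] 285 308 [-112.   31.   -3.] 285 338 [-112.   31.    5.] 285 342 [-112.   31.    6.] 285 346 [-112.   31.    7.] 285 350 [-112.   31.    8.] 
290 296 [-114.   30.   -6.] 290 300 [-114.   30.   -5.] 290 304 [-114.   31.   -3.] 290 308 [-114.   30.   -2.] 290 338 [-114.   31.    5.] 290 342 [-114.   31.    6.] 290 346 [-114.   30.    7.] 290 350 [-113.   30.    8.] 
295 296 [-115.   29.   -5.] 295 300 [-115.   30.   -4.] 295 304 [-115.   30.   -3.] 295 308 [-115.   30.   -2.] 295 338 [-114.   29.    5.] 295 342 [-114.   29.    6.] 295 346 [-115.   30.    7.] 295 350 [-115.   30.    8.]
```

Call:
move_arm(
  deltas=[
    {"dp":[0.03,0,0.001],"turn":[0,0,0]},
    {"dp":[0.06,0,0.001],"turn":[0,0,0]},
    {"dp":[0.06,0,0.001],"turn":[0,0,0]},
    {"dp":[0.06,0,0.001],"turn":[0,0,0]},
    {"dp":[0.06,0,0.001],"turn":[0,0,0]},
    {"dp":[0.06,0,0.001],"turn":[0,0,0]},
  ],
  hand=0.06,
)

```text
time: 6.35
tool_pos: [0.5225, -0.3026, 0.0535]
tool_rot: [0.913, 1.568, -0.673]
contact_force: [0.3, -0.0, 0.1]
opening: 0.0574
```

Call:
move_arm(
  deltas=[
    {"dp":[0.03,0,0],"turn":[0,0,0]},
    {"dp":[0.055,0,0],"turn":[0,0,0]},
    {"dp":[0.065,0,0],"turn":[0,0,0]},
    {"dp":[0.065,0,0],"turn":[0,0,0]},
    {"dp":[0.065,0,0],"turn":[0,0,0]},
  ],
)

```text
time: 6.85
tool_pos: [0.5225, -0.3026, -0.0117]
tool_rot: [0.906, 1.569, -0.68]
contact_force: [-0.1, -0.0, -0.1]
opening: 0.0603
```

```bash
python3 - <<'E'
from h import *
s=robot.observe();print(s['time'],s['tool_pos'],s['opening'],s['contact_force'])
ci,p,d=grab('side','s5'); X=cloud(ci,d); grab('wrist','w5')
c=lambda p:cv2.resize(p[100:190,270:390,::-1],(800,600),interpolation=cv2.INTER_CUBIC)
cv2.imwrite('pics/c5.png',c(p))
m=(np.abs(X[...,0]-.521)<.014)&(np.abs(X[...,1]+.26)<.018)&(X[...,2]>.005)&(X[...,2]<.06)
print(X[m][:,2].min(),X[m][:,2].max(),np.sort(X[m][:,2])[:10])
E
```

```text
6.85 [ 0.52248339 -0.30263062 -0.01172998] 0.060295914637923366 [-0.09416105 -0.00820601 -0.06744501]
0.005087865064599185 0.05947170173920792 [0.00508787 0.00513152 0.00517995 0.00556535 0.00621075 0.00621892
 0.00623282 0.00827774 0.00870404 0.00939553]
```

View pics/c5.png

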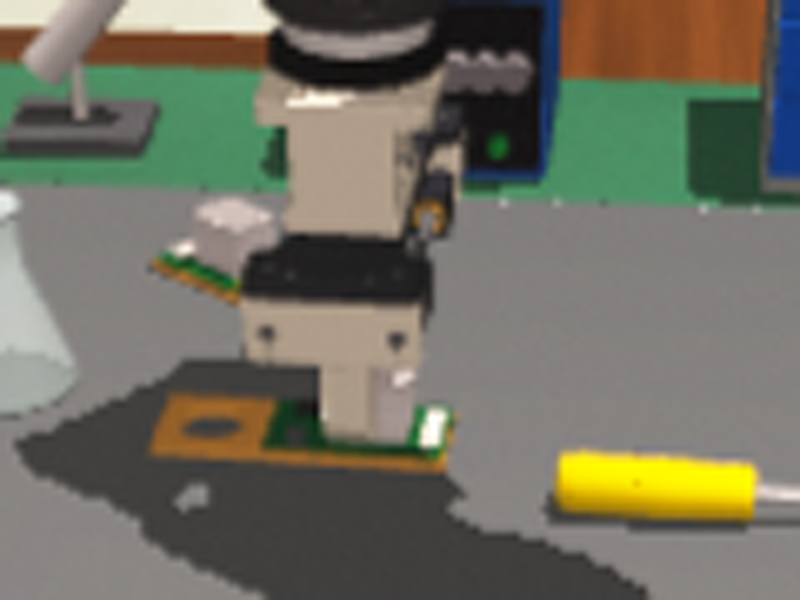

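View pics/w5.png

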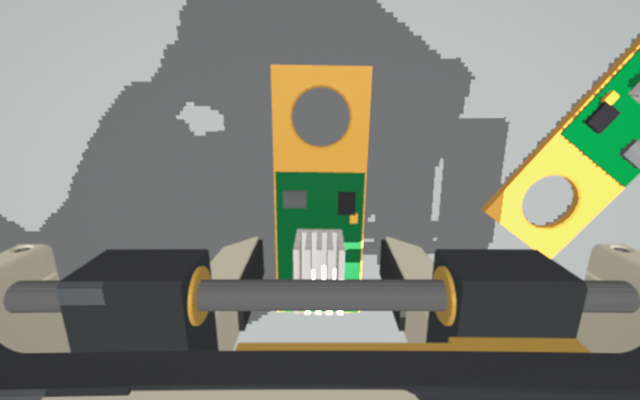

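Call:
move_arm(
  deltas=[
    {"dp":[0.006,-0.003,0],"turn":[0,0,0]},
    {"dp":[0.006,-0.003,0],"turn":[0,0,0]},
    {"dp":[0.006,-0.003,0],"turn":[0,0,0]},
  ],
)

```text
time: 7.25
tool_pos: [0.5186, -0.302, -0.0189]
tool_rot: [-1.565, 1.571, 3.133]
contact_force: [-0.5, -0.7, -0.2]
opening: 0.0598
```

Call:
move_arm(
  deltas=[
    {"dp":[0,0,0],"turn":[0,0,0]},
    {"dp":[0,0,0],"turn":[0,0,0]},
    {"dp":[0,0,0],"turn":[0,0,0]},
    {"dp":[0,0,0],"turn":[0,0,0]},
    {"dp":[0,0,0],"turn":[0,0,0]},
    {"dp":[0,0,0],"turn":[0,0,0]},
    {"dp":[0,0,0],"turn":[0,0,0]},
    {"dp":[0,0,0],"turn":[0,0,0]},
  ],
  hand=0.01,
  squeeze=30,
)

```text
time: 8.05
tool_pos: [0.5187, -0.3019, -0.019]
tool_rot: [-2.492, 1.571, 2.205]
contact_force: [-0.6, 0.5, 0.0]
opening: 0.0235
```

Opening stopped at 23.5 mm, so it holds the heatsink. Lift.

Call:
move_arm(
  deltas=[
    {"dp":[-0.005,0,0],"turn":[0,0,0]},
    {"dp":[-0.02,0,0],"turn":[0,0,0]},
    {"dp":[-0.04,0,0],"turn":[0,0,0]},
    {"dp":[-0.07,0,0],"turn":[0,0,0]},
    {"dp":[-0.1,0,0],"turn":[0,0,0]},
    {"dp":[-0.1,0,0],"turn":[0,0,0]},
    {"dp":[-0.1,0,0],"turn":[0,0,0]},
    {"dp":[-0.1,0,0],"turn":[0,0,0]},
  ],
)

```text
time: 8.85
tool_pos: [0.5177, -0.3013, 0.0794]
tool_rot: [-2.181, 1.568, 2.517]
contact_force: [-0.8, 0.9, -2.6]
opening: 0.0239
```

```bash
python3 - <<'E'
from h import *
s=robot.observe();print(s['time'],s['tool_pos'],s['opening'],s['contact_force'])
ci,p,d=grab('side','s6'); grab('wrist','w6')
c=lambda p:cv2.resize(p[80:200,250:410,::-1],(640,480),interpolation=cv2.INTER_CUBIC)
cv2.imwrite('pics/c6.png',c(p))
E
```

```text
8.85 [ 0.51774053 -0.30132192  0.07944392] 0.02385016120648115 [-0.78727567  0.88576497 -2.56280518]
```

View pics/c6.png

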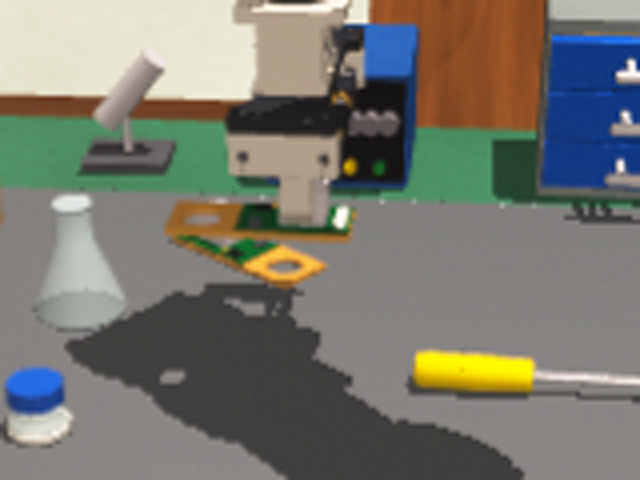

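View pics/w6.png

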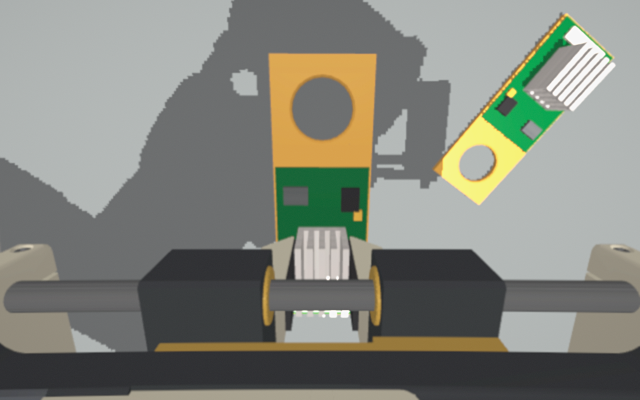

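```bash
cat > board.py <<'E'
from h import *
def held(name,s,R):
    ci,p,d=load(name); X=cloud(ci,d); hsv=cv2.cvtColor(p,cv2.COLOR_RGB2HSV)
    Xt=(X-s['tool_pos'])@R
    zc=np.nanmedian(X[70:75,280:365,2])
    orange=(hsv[...,0]>8)&(hsv[...,0]<28)&(hsv[...,1]>110); green=(hsv[...,0]>35)&(hsv[...,0]<85)&(hsv[...,1]>110)
    m=((orange|green)).astype(np.uint8); m[245:]=0; m[:,:220]=0; m[:,420:]=0
    k,lab,st,cc=cv2.connectedComponentsWithStats(m); i=1+np.argmax(st[1:,4]); pl=lab==i
    A=np.c_[Xt[pl][:,1:],np.ones(pl.sum())]; ok=~np.isnan(A).any(1)&~np.isnan(Xt[pl][:,0])
    co=np.linalg.lstsq(A[ok],Xt[pl][ok][:,0],rcond=None)[0]; res=A[ok]@co-Xt[pl][ok][:,0]
    print('plate top: x_tool = %.4f y + %.4f z + %.4f'%tuple(co),'rms',res.std())
    # world height
    c=max(cv2.findContours(pl.astype(np.uint8),0,1)[0],key=len)
    full=np.zeros_like(m); cv2.fillPoly(full,[c],1)
    hole=((full>0)&(~pl)).astype(np.uint8); hole[160:]=0
    k,lab,st,cc=cv2.connectedComponentsWithStats(hole); j=1+np.argmax(st[1:,4])
    hc=max(cv2.findContours((lab==j).astype(np.uint8),0,1)[0],key=len)[:,0]
    zt=np.median(X[pl][:,2]); 
    # ray with z plane
    P=(plane(ci,hc[:,0],hc[:,1],zt)-s['tool_pos'])@R*1000
    print('zt',zt,'eye tool', ((P.max(0)+P.min(0))/2).round(2),np.ptp(P,axis=0).round(1),'ctr',cc[j])
    e=(P.max(0)+P.min(0))/2
    # side edges -> yaw in tool: left/right columns per row
    rows=np.arange(60,230); L=[];Rr=[]
    for v in rows:
        u=np.nonzero(pl[v])[0]
        if len(u)>60: L.append((u.min()-.5,v)); Rr.append((u.max()+.5,v))
    for q in (L,Rr):
        q=np.array(q); T=(plane(ci,q[:,0],q[:,1],zt)-s['tool_pos'])@R*1000
        f=np.polyfit(T[:,1],T[:,2],1); r=np.abs(T[:,2]-np.polyval(f,T[:,1])); g=r<1.0; f=np.polyfit(T[g,1],T[g,2],1); print('edge z=%.4f*y+%.2f'%tuple(f), g.mean())
E
python3 - <<'E'
from board import *
s=robot.observe(); held('w6',s,toolR())
E
```

```text
plate top: x_tool = 0.0269 y + -0.0501 z + -0.0275 rms 0.007109222771369319
zt nan eye tool [nan nan nan] [nan nan nan] ctr [321.88632564 108.26980943]
 ** On entry to DLASCL parameter number  4 had an illegal value
 ** On entry to DLASCL parameter number  4 had an illegal value
 ** On entry to DLASCL parameter number  4 had an illegal value
 ** On entry to DLASCL parameter number  4 had an illegal value
 ** On entry to DLASCL parameter number  5 had an illegal value
 ** On entry to DLASCL parameter number  4 had an illegal valueTraceback (most recent call last):
  File "<stdin>", line 2, in <module>
  File "board.py", line 30, in held
    f=np.polyfit(T[:,1],T[:,2],1); r=np.abs(T[:,2]-np.polyval(f,T[:,1])); g=r<1.0; f=np.polyfit(T[g,1],T[g,2],1); print('edge z=%.4f*y+%.2f'%tuple(f), g.mean())
    c, resids, rank, s = lstsq(lhs, rhs, rcond)
                         ~~~~~^^^^^^^^^^^^^^^^^
    x, resids, rank, s = _umath_linalg.lstsq(a, b, rcond,
                         ~~~~~~~~~~~~~~~~~~~^^^^^^^^^^^^^
                                             signature=signature)
                                             ^^^^^^^^^^^^^^^^^^^^
    raise LinAlgError("SVD did not converge in Linear Least Squares")
numpy.linalg.LinAlgError: SVD did not converge in Linear Least Squares
```

```bash
sed -i 's/zt=np.median/zt=np.nanmedian/; s/A=np.c_\[Xt\[pl\]/pe=cv2.erode(pl.astype(np.uint8),np.ones((7,7)))>0; pe[215:]=0; pe[185:225,285:365]=0\n    plf,pl=pl,pe\n    A=np.c_[Xt[pl]/; s/    # world height/    pl=plf/' board.py
python3 - <<'E'
from board import *
s=robot.observe(); held('w6',s,toolR())
E
```

```text
plate top: x_tool = 0.0132 y + 0.0001 z + -0.0272 rms 0.000721078598061445
zt 0.10563550729482327 eye tool [-26.48  73.36   0.91] [ 0.1 27.7 28. ] ctr [321.88632564 108.26980943]
edge z=0.0027*y+-23.29 1.0
edge z=0.0049*y+24.46 1.0
```

```bash
python3 - <<'E'
from h import *
R=Rdown(167.5); t=np.array([.5500,-.0134,.0794])-R[:,1]*.0734-R[:,2]*.0009; print(t)
print(delta(t,R))
E
```

```text
[0.47853467 0.00336533 0.0794    ]
(array([   0.58761103,  -43.795929  , -304.13767551]), array([11.65579115, -0.08643535,  0.15407304]))
```

Call:
move_arm(
  deltas=[
    {"dp":[0,-0.004,-0.03],"turn":[1.2,0,0]},
    {"dp":[0,-0.01,-0.07],"turn":[3,0,0]},
    {"dp":[0,-0.017,-0.115],"turn":[5,0,0]},
    {"dp":[0,-0.023,-0.16],"turn":[7,0,0]},
    {"dp":[0,-0.03,-0.205],"turn":[9,0,0]},
    {"dp":[0,-0.036,-0.25],"turn":[10.5,0,0]},
    {"dp":[0,-0.041,-0.285],"turn":[11.6,0,0]},
    {"dp":[0,-0.0438,-0.304],"turn":[11.6,0,0]},
    {"dp":[0,-0.0438,-0.304],"turn":[11.6,0,0]},
    {"dp":[0,-0.0438,-0.304],"turn":[11.6,0,0]},
  ],
)

```text
time: 9.95
tool_pos: [0.4792, 0.0027, 0.0805]
tool_rot: [-1.026, 1.57, -2.813]
contact_force: [0.7, -0.4, -1.4]
opening: 0.0237
```

Call:
move_arm(
  deltas=[
    {"dp":[0,0,0],"turn":[0,0,0]},
    {"dp":[0,0,0],"turn":[0,0,0]},
  ],
)

```text
time: 10.15
tool_pos: [0.4795, 0.0016, 0.0808]
tool_rot: [-0.797, 1.57, -2.586]
contact_force: [0.3, 0.1, -1.3]
opening: 0.0242
```

```bash
python3 - <<'E'
from board import *
s=robot.observe();print(s['time'],s['tool_pos'],s['opening'],s['contact_force'])
R=toolR(); grab('wrist','w7'); held('w7',s,R)
r=Rdown(167.5); t=np.array([.5500,-.0134,.0794])-r[:,1]*.0734-r[:,2]*.0009
print(delta(t,r))
E
```

```text
10.15 [0.47951906 0.00161287 0.08077336] 0.024159599377404944 [ 0.28922634  0.05944482 -1.32473137]
plate top: x_tool = 0.0126 y + 0.0010 z + -0.0273 rms 0.000722948560874773
zt 0.10733982773351204 eye tool [-26.58  73.4    0.91] [ 0.  28.2 28.1] ctr [321.97760467 108.25316456]
edge z=0.0027*y+-23.28 1.0
edge z=0.0027*y+24.62 1.0
(array([ 1.42151434, -1.30983306, -1.44584079]), array([-0.03110095,  0.01086372,  0.00984715]))
```

View pics/w7.png

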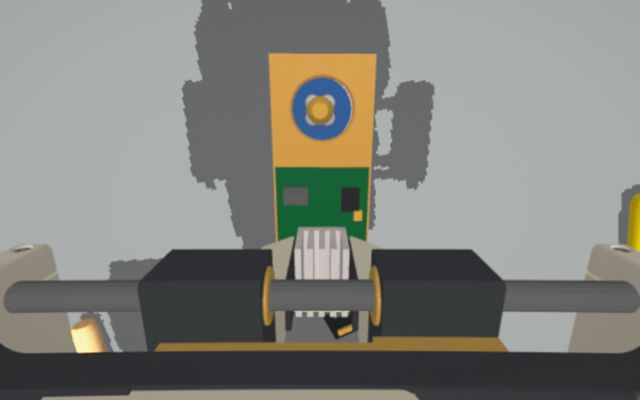

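```bash
python3 - <<'E'
from board import *
ci,p,d=load('w7'); s=robot.observe(); R=toolR(); X=cloud(ci,d); hsv=cv2.cvtColor(p,cv2.COLOR_RGB2HSV)
Xt=(X-s['tool_pos'])@R*1000
w=np.zeros(d.shape,bool); w[80:140,290:355]=1
tip=w&(X[...,2]>.048)&(X[...,2]<.058); print('tip depth',tip.sum(),Xt[tip].mean(0),X[tip].mean(0))
br=w&(hsv[...,0]>10)&(hsv[...,0]<28)&(hsv[...,1]>100)
k,lab,st,cc=cv2.connectedComponentsWithStats(br.astype(np.uint8))
for i in range(1,k):
    if st[i,4]>30: print(st[i],cc[i],((plane(ci,*cc[i],.052)-s['tool_pos'])@R*1000))
bright=tip
E
```

```text
tip depth 448 [29.75648334 71.92407745 -0.42369504] [ 0.54979633 -0.01352618  0.05105264]
[290  80  24  60 444] [295.33558559 111.7454955 ] [[ 28.80637527  71.084541   -15.69081774]]
[331  80  24  60 449] [348.68374165 112.00222717] [[28.81273023 70.95167038 17.6969448 ]]
[307  97  26  27 562] [319.66903915 109.89323843] [[28.8090689  72.2176615  -0.46143696]]
```

Call:
move_arm(
  deltas=[
    {"dp":[0.0,-0.0013,-0.0014],"turn":[0,0,0]},
    {"dp":[0.02,-0.0013,-0.0014],"turn":[0,0,0]},
    {"dp":[0.038,-0.0013,-0.0014],"turn":[0,0,0]},
    {"dp":[0.044,-0.0013,-0.0014],"turn":[0,0,0]},
    {"dp":[0.044,-0.0013,-0.0014],"turn":[0,0,0]},
    {"dp":[0.044,-0.0013,-0.0014],"turn":[0,0,0]},
    {"dp":[0.044,-0.0013,-0.0014],"turn":[0,0,0]},
  ],
)

```text
time: 10.9
tool_pos: [0.4791, 0.0041, 0.0378]
tool_rot: [1.579, 1.569, -0.21]
contact_force: [-0.3, 0.5, -2.0]
opening: 0.0239
```

```bash
cat > chk.py <<'E'
import sys
from board import *
n=sys.argv[1]
s=robot.observe();print(s['time'],s['tool_pos'],s['opening'],s['contact_force'])
R=toolR(); grab('wrist',n); held(n,s,R)
ci,p,d=load(n); X=cloud(ci,d); hsv=cv2.cvtColor(p,cv2.COLOR_RGB2HSV)
Xt=(X-s['tool_pos'])@R*1000
w=np.zeros(d.shape,bool); w[80:140,290:355]=1
tip=w&(X[...,2]>.048)&(X[...,2]<.058)
br=w&(hsv[...,0]>10)&(hsv[...,0]<28)&(hsv[...,1]>100)
k,lab,st,cc=cv2.connectedComponentsWithStats(br.astype(np.uint8))
for i in range(1,k):
    if st[i,4]>30: print(st[i],cc[i],((plane(ci,*cc[i],.052)-s['tool_pos'])@R*1000).round(2))
E
python3 chk.py w8
```

```text
10.9 [0.47910038 0.00410299 0.0378114 ] 0.02385643710440828 [-0.25043814  0.48365007 -1.95568345]
plate top: x_tool = 0.0136 y + 0.0000 z + -0.0273 rms 0.0007217084128022245
zt 0.06449393626043884 eye tool [-26.56  73.4    0.88] [ 0.  28.2 28. ] ctr [321.92971038 108.28734136]
edge z=0.0027*y+-23.20 1.0
edge z=0.0043*y+24.26 1.0
[290  80  24  60 445] [295.32808989 111.72359551] [[-14.07  72.03 -12.51]]
[331  80  24  60 452] [348.70132743 111.94911504] [[-14.07  71.94  14.32]]
[308  93  33  34 865] [323.92369942 109.55028902] [[-14.07  73.1    1.86]]
```

View pics/w8.png

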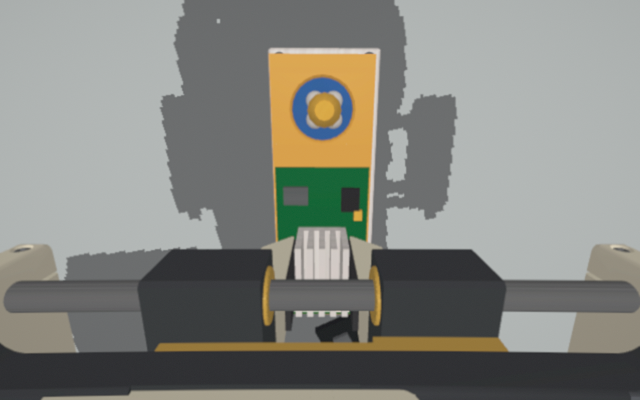

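Call:
move_arm(
  deltas=[
    {"dp":[0.0,-0.0003,0.0009],"turn":[0,0,0]},
    {"dp":[0.01,-0.0003,0.0009],"turn":[0,0,0]},
    {"dp":[0.02,-0.0003,0.0009],"turn":[0,0,0]},
    {"dp":[0.029,-0.0003,0.0009],"turn":[0,0,0]},
    {"dp":[0.029,-0.0003,0.0009],"turn":[0,0,0]},
    {"dp":[0.029,-0.0003,0.0009],"turn":[0,0,0]},
  ],
)

```text
time: 11.55
tool_pos: [0.4776, 0.0035, 0.0075]
tool_rot: [-1.435, 1.57, 3.06]
contact_force: [0.4, -0.5, -1.9]
opening: 0.0239
```

```bash
python3 chk.py w9
```

```text
11.55 [0.47763209 0.00348422 0.00750075] 0.023850671067780424 [ 0.3908945  -0.52833297 -1.94185862]
plate top: x_tool = 0.0130 y + 0.0005 z + -0.0273 rms 0.0007294856770042271
zt 0.03400945042965926 eye tool [-26.59  73.4    0.9 ] [ 0.  28.2 28. ] ctr [321.92971038 108.28734136]
edge z=0.0034*y+-23.04 1.0
edge z=0.0040*y+24.30 1.0
[290  80  24  60 445] [295.32808989 111.72359551] [[-44.58  72.73 -10.17]]
[331  80  24  60 452] [348.70132743 111.94911504] [[-44.58  72.66  11.98]]
[ 303   88   40   41 1265] [322.33043478 107.91936759] [[-44.58  74.26   1.03]]
```

View pics/w9.png

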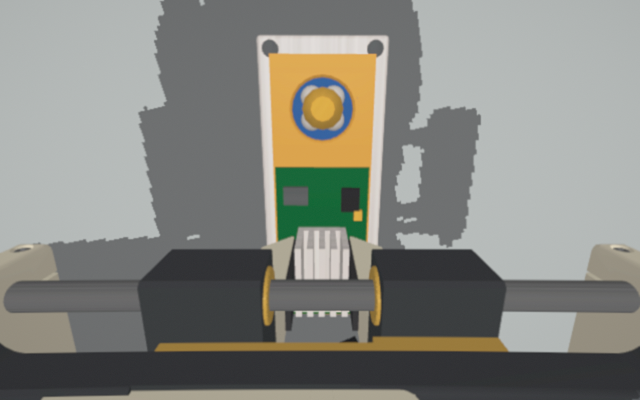

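Call:
move_arm(
  deltas=[
    {"dp":[0.002,0.0006,0],"turn":[0,0,0]},
    {"dp":[0.0045,0.0006,0],"turn":[0,0,0]},
    {"dp":[0.0052,0.0006,0],"turn":[0,0,0]},
    {"dp":[0.0052,0.0006,0],"turn":[0,0,0]},
    {"dp":[0.0052,0.0006,0],"turn":[0,0,0]},
  ],
)

```text
time: 12.1
tool_pos: [0.4786, 0.0033, 0.003]
tool_rot: [1.428, 1.57, -0.36]
contact_force: [-0.3, 0.1, 0.8]
opening: 0.0236
```

```bash
python3 chk.py w10
```

```text
12.1 [0.47864505 0.00328623 0.00300022] 0.02360758299334789 [-0.26377409  0.07380038  0.76486758]
plate top: x_tool = 0.0139 y + 0.0017 z + -0.0273 rms 0.0007083458030255107
zt 0.02960033473187034 eye tool [-26.57  73.39   0.91] [ 0.  28.2 28. ] ctr [321.91883963 108.32464146]
edge z=0.0033*y+-23.04 1.0
edge z=0.0042*y+24.29 1.0
[290  80  24  60 445] [295.32808989 111.72359551] [[-48.97  72.82  -9.83]]
[331  80  24  60 455] [348.67252747 111.8043956 ] [[-48.97  72.8   11.64]]
[ 302   90   41   42 1335] [322.3423221  110.37228464] [[-48.97  73.35   1.04]]
```

Call:
move_arm(
  deltas=[
    {"dp":[0,0,0],"turn":[0,0,0]},
    {"dp":[0,0,0],"turn":[0,0,0]},
    {"dp":[0,0,0],"turn":[0,0,0]},
    {"dp":[0,0,0],"turn":[0,0,0]},
    {"dp":[0,0,0],"turn":[0,0,0]},
    {"dp":[0,0,0],"turn":[0,0,0]},
  ],
  hand=0.056,
)

```text
time: 12.75
tool_pos: [0.4786, 0.0033, 0.0028]
tool_rot: [0.757, 1.571, -1.03]
contact_force: [-0.5, -0.5, 0.3]
opening: 0.0556
```

Call:
move_arm(
  deltas=[
    {"dp":[-0.02,0,0],"turn":[0,0,0]},
    {"dp":[-0.05,0,0],"turn":[0,0,0]},
    {"dp":[-0.09,0,0],"turn":[0,0,0]},
    {"dp":[-0.1,0,0],"turn":[0,0,0]},
    {"dp":[-0.1,0,0],"turn":[0,0,0]},
    {"dp":[-0.1,0,0],"turn":[0,0,0]},
  ],
  hand=0.075,
)

```text
time: 13.35
tool_pos: [0.4778, 0.0034, 0.1019]
tool_rot: [-1.445, 1.569, 3.05]
contact_force: [1.2, 0.1, 0.1]
opening: 0.0749
```

```bash
python3 - <<'E'
from h import *
s=robot.observe();print(s['time'],s['tool_pos'],s['opening'],s['contact_force'])
grab('wrist','w11'); ci,p,d=grab('side','s11'); cv2.imwrite('pics/c11.png',cv2.resize(p[170:260,260:380,::-1],(640,480),interpolation=cv2.INTER_CUBIC))
E
```

```text
13.35 [0.4778225  0.00339477 0.10192074] 0.074862812503766 [1.17583108 0.1490387  0.05713617]
```

View pics/w11.png

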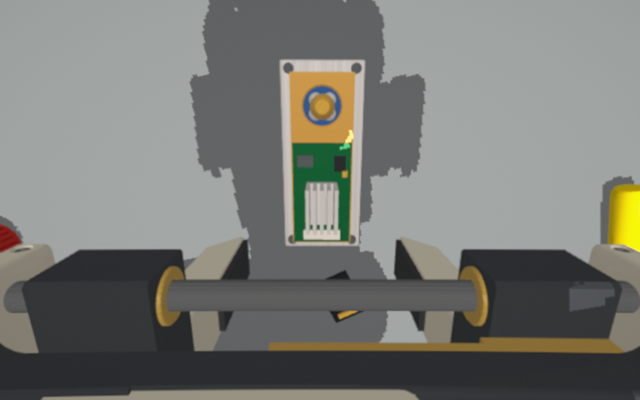

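View pics/c11.png

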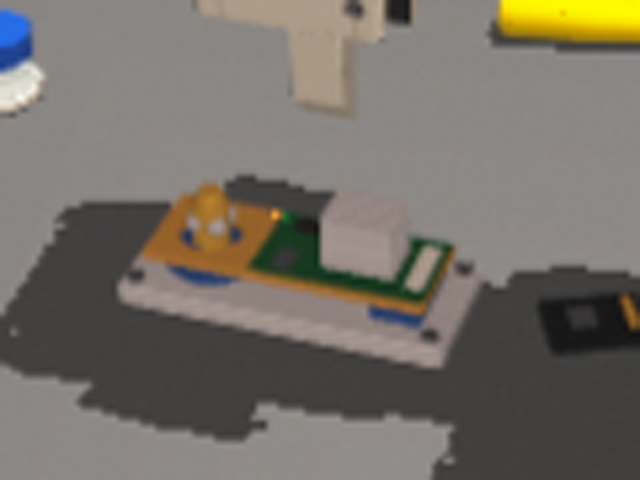

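```bash
python3 - <<'E'
from h import *
print(delta([.465,.298,.102],Rdown(180)))
# check board
ci,p,d=load('w11'); X=cloud(ci,d); hsv=cv2.cvtColor(p,cv2.COLOR_RGB2HSV)
pl=(X[...,2]>.024)&(X[...,2]<.034)&(np.abs(X[...,0]-.5)<.13)&(np.abs(X[...,1])<.08)&(hsv[...,1]>90); pl[:,:280]=0;pl[:,365:]=0;pl[245:]=0
q=X[pl]; A=np.c_[q[:,:2],np.ones(len(q))]; print('plane',np.linalg.lstsq(A,q[:,2],rcond=None)[0],np.median(q[:,2]))
r=cv2.minAreaRect((q[:,:2]*1000).astype(np.float32)); print(r)
s=robot.observe()
m=((hsv[...,0]>8)&(hsv[...,0]<28)&(hsv[...,1]>110)).astype(np.uint8); m[:60]=0;m[145:]=0;m[:,:280]=0;m[:,365:]=0
hole=np.zeros_like(m); cs=cv2.findContours(m,1,1)[0]
for c in cs:
    if len(c)>40: P=plane(ci,c[:,0,0],c[:,0,1],.029)*1000; print(len(c),((P.max(0)+P.min(0))/2).round(1),np.ptp(P,axis=0).round(1))
tip=(X[...,2]>.049)&(X[...,2]<.056)&(np.abs(X[...,0]-.55)<.02)&(np.abs(X[...,1]+.013)<.02);print('tip',X[tip].mean(0))
E
```

```text
(array([  -0.52616693,  -75.65991865, -284.938358  ]), array([-1.24481971e+01, -1.59805087e-03,  1.69800732e-01]))
plane [-0.0157636   0.00384515  0.03785355] 0.029727876994144836
((508.6497802734375, -4.044979095458984), (47.77462387084961, 133.5803680419922), 77.2811279296875)
66 [549.7 -13.4  29. ] [17.4 17.6  0. ]
116 [550.2 -13.3  29. ] [30.5 30.2  0. ]
288 [547.9 -12.9  29. ] [60.8 56.9  0. ]
tip [ 0.54984114 -0.01343775  0.0515877 ]
```

Call:
move_arm(
  deltas=[
    {"dp":[0,-0.076,-0.285],"turn":[-12.4,0,0]},
    {"dp":[0,-0.076,-0.285],"turn":[-12.4,0,0]},
    {"dp":[0,-0.076,-0.285],"turn":[-12.4,0,0]},
    {"dp":[0,-0.076,-0.285],"turn":[-12.4,0,0]},
    {"dp":[0,-0.076,-0.285],"turn":[-12.4,0,0]},
    {"dp":[0,-0.076,-0.285],"turn":[-12.4,0,0]},
    {"dp":[0,-0.076,-0.285],"turn":[-12.4,0,0]},
    {"dp":[0,-0.076,-0.285],"turn":[-12.4,0,0]},
    {"dp":[0,-0.076,-0.285],"turn":[-12.4,0,0]},
  ],
)

```text
time: 14.35
tool_pos: [0.4652, 0.2969, 0.1017]
tool_rot: [-0.964, 1.568, -2.536]
contact_force: [-0.7, 0.3, 0.3]
opening: 0.075
```

```bash
python3 - <<'E'
from h import *
s=robot.observe();print(s['time'],s['tool_pos'],s['opening'],s['contact_force'])
ci,p,d=grab('wrist','w12'); X=cloud(ci,d); R=toolR(); hsv=cv2.cvtColor(p,cv2.COLOR_RGB2HSV)
top=(X[...,2]>.032)&(X[...,2]<.04)&(np.abs(X[...,0]-.496)<.035)&(np.abs(X[...,1]-.3)<.04)
print('top',top.sum(),X[top].mean(0),cv2.minEnclosingCircle((X[top][:,:2]*1000).astype(np.float32)))
wh=(hsv[...,1]<50)&(hsv[...,2]>170)&top; v,u=np.nonzero(wh); print('dot',plane(ci,u.mean(),v.mean(),.036),len(u),u.mean(),v.mean())
E
```

```text
14.35 [0.4652365  0.29689484 0.10169717] 0.0750427213165506 [-0.68220015  0.25619784  0.29987252]
top 2062 [0.49535106 0.29821167 0.03629351] ((494.5817565917969, 298.1819763183594), 20.492483139038086)
dot [[0.4946881  0.29820825 0.036     ]] 595 318.63361344537816 166.58319327731093
```

View pics/w12.png

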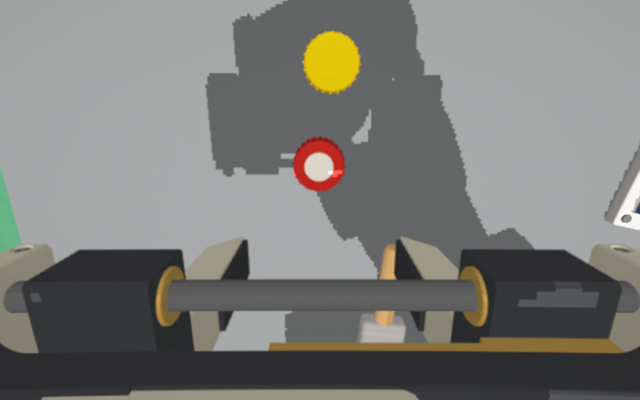

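```bash
python3 - <<'E'
from h import *
print(delta([.4947,.2982,-.0225],Rdown(180)))
ci=robot.camera_info('wrist'); print(plane(ci,[388,388],[245,245],.01)[0])
E
```

```text
(array([124.50278564,  29.32966443,  -1.73547972]), array([-0.12437671,  0.06116866,  0.08339949]))
[0.41831615 0.23568232 0.01      ]
```

Call:
move_arm(
  deltas=[
    {"dp":[0.0,0.0293,-0.001],"turn":[0,0,0]},
    {"dp":[0.03,0.0293,-0.001],"turn":[0,0,0]},
    {"dp":[0.065,0.0293,-0.001],"turn":[0,0,0]},
    {"dp":[0.075,0.0293,-0.001],"turn":[0,0,0]},
    {"dp":[0.075,0.0293,-0.001],"turn":[0,0,0]},
    {"dp":[0.075,0.0293,-0.001],"turn":[0,0,0]},
  ],
  hand=0.066,
)

```text
time: 15.0
tool_pos: [0.496, 0.2988, 0.029]
tool_rot: [1.907, 1.569, 0.335]
contact_force: [0.1, -0.2, 1.1]
opening: 0.0661
```

```bash
python3 - <<'E'
from h import *
s=robot.observe();print(s['time'],s['tool_pos'],s['opening'],s['contact_force'])
ci,p,d=grab('wrist','w13'); 
print(delta([.4947,.2982,-.0225],Rdown(180)))
E
```

```text
15.0 [0.49596174 0.29876381 0.02900537] 0.06605849355652742 [ 0.14921057 -0.22251698  1.12983466]
(array([51.95442802, -1.66560628,  0.96149564]), array([-0.07228996, -0.05859184, -0.14901829]))
```

View pics/w13.png

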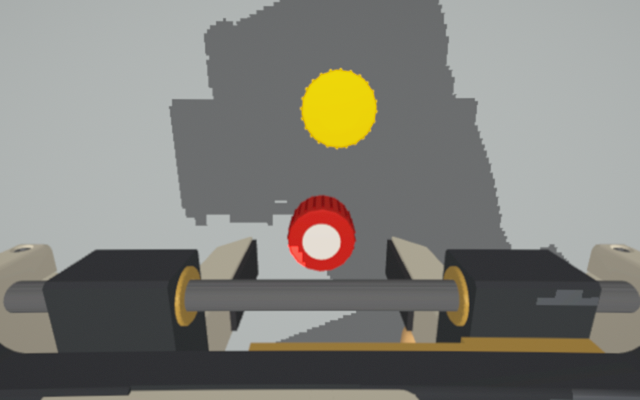

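Call:
move_arm(
  deltas=[
    {"dp":[0.02,-0.001,0.0005],"turn":[0,0,0]},
    {"dp":[0.04,-0.001,0.0005],"turn":[0,0,0]},
    {"dp":[0.0515,-0.001,0.0005],"turn":[0,0,0]},
    {"dp":[0.0515,-0.001,0.0005],"turn":[0,0,0]},
    {"dp":[0.0515,-0.001,0.0005],"turn":[0,0,0]},
  ],
)

```text
time: 15.55
tool_pos: [0.4947, 0.2988, -0.0227]
tool_rot: [1.927, 1.569, 0.356]
contact_force: [0.1, -0.0, 0.8]
opening: 0.066
```

Call:
move_arm(
  deltas=[
    {"dp":[0,0,0],"turn":[0,0,0]},
    {"dp":[0,0,0],"turn":[0,0,0]},
    {"dp":[0,0,0],"turn":[0,0,0]},
    {"dp":[0,0,0],"turn":[0,0,0]},
    {"dp":[0,0,0],"turn":[0,0,0]},
    {"dp":[0,0,0],"turn":[0,0,0]},
  ],
  hand=0.03,
  squeeze=50,
)

```text
time: 16.15
tool_pos: [0.4942, 0.2985, -0.0234]
tool_rot: [1.72, 1.57, 0.148]
contact_force: [0.5, -0.4, 4.4]
opening: 0.0393
```

```bash
python3 - <<'E'
from h import *
s=robot.observe();print(s['time'],s['tool_pos'],s['opening'],s['contact_force'])
ci,p,d=grab('side','s14'); cv2.imwrite('pics/c14.png',cv2.resize(p[240:345,230:370,::-1],(640,480),interpolation=cv2.INTER_CUBIC))
E
```

```text
16.15 [ 0.49423761  0.29851419 -0.02335643] 0.039325834106197395 [ 0.54336523 -0.40373616  4.44425176]
```

View pics/c14.png

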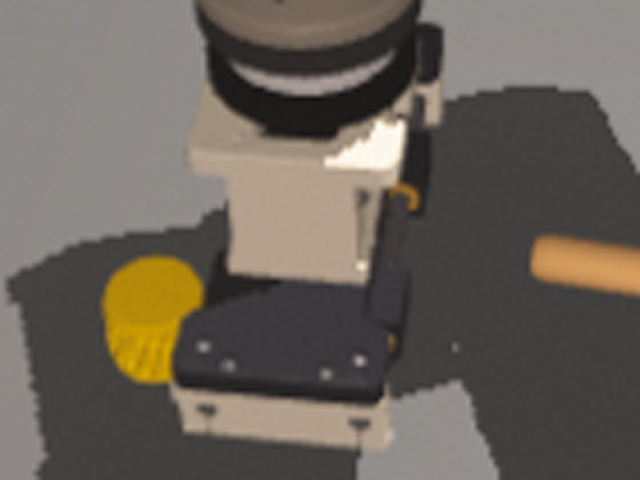

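Call:
move_arm(
  deltas=[
    {"dp":[-0.01,0,0],"turn":[0,0,0]},
    {"dp":[-0.03,0,0],"turn":[0,0,0]},
    {"dp":[-0.06,0,0],"turn":[0,0,0]},
    {"dp":[-0.09,0,0],"turn":[0,0,0]},
    {"dp":[-0.105,0,0],"turn":[0,0,0]},
    {"dp":[-0.105,0,0],"turn":[0,0,0]},
    {"dp":[-0.105,0,0],"turn":[0,0,0]},
  ],
)

```text
time: 16.9
tool_pos: [0.4937, 0.2983, 0.081]
tool_rot: [-1.07, 1.57, -2.641]
contact_force: [0.1, 0.6, 0.1]
opening: 0.0395
```

```bash
cat > capchk.py <<'E'
import sys
from h import *
n=sys.argv[1]
s=robot.observe();print(s['time'],s['tool_pos'],s['opening'],s['contact_force'])
R=toolR(); ci,p,d=grab('wrist',n); X=cloud(ci,d); hsv=cv2.cvtColor(p,cv2.COLOR_RGB2HSV); Xt=(X-s['tool_pos'])@R*1000
w=(hsv[...,1]<60)&(hsv[...,2]>150); w[:215]=0;w[285:]=0;w[:,:285]=0;w[:,360:]=0
near=(Xt[...,0]>-75)&(Xt[...,0]<-45)&(np.abs(Xt[...,1])<25)&(np.abs(Xt[...,2])<25)
red=((hsv[...,0]<8)|(hsv[...,0]>172))&(hsv[...,1]>130)
t=near&(red|w)
print('n',t.sum(),'dot',(w&near).sum(),Xt[w&near].mean(0) if (w&near).any() else '')
xm=np.median(Xt[w&near][:,0]) if (w&near).any() else -60
tt=t&(np.abs(Xt[...,0]-xm)<3)
if tt.any():
    print('xtop',xm,'range',np.nanmin(Xt[tt],0),np.nanmax(Xt[tt],0)); q=Xt[tt]; A=np.c_[q[:,1:],np.ones(len(q))]; print('tilt',np.linalg.lstsq(A,q[:,0],rcond=None)[0])
tip=(X[...,2]>.047)&(X[...,2]<.058)&(np.abs(X[...,0]-.55)<.02)&(np.abs(X[...,1]+.0134)<.02)&((hsv[...,0]>8)&(hsv[...,0]<30))
if tip.sum()>20: print('tip',tip.sum(),X[tip].mean(0),Xt[tip].mean(0))
E
python3 capchk.py w15
```

```text
16.9 [0.49366669 0.29832467 0.0810365 ] 0.03949078746136102 [0.12708602 0.59066859 0.1237221 ]
n 4058 dot 600 [-60.05503376   6.81064319   0.71903774]
xtop -60.05987074603131 range [-61.57070058 -19.12198325 -18.77841511] [-57.0628428   20.37539059  19.67224631]
tilt [ 2.34867174e-03  1.30465168e-03 -5.94443213e+01]
```

View pics/w15.png

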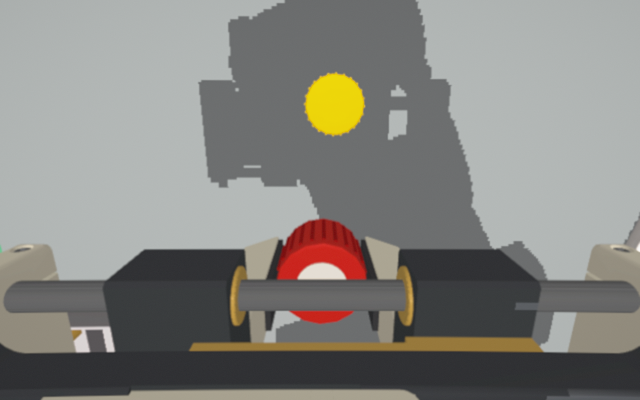

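```bash
python3 - <<'E'
from h import *
print(delta([.5493,-.01295,.081],Rdown(180)))
E
```

```text
(array([ -0.51827747,  56.2709798 , 311.0624448 ]), array([-0.04465474,  0.04618435,  0.09722017]))
```

Call:
move_arm(
  deltas=[
    {"dp":[0,0.005,0.03],"turn":[0,0,0]},
    {"dp":[0,0.013,0.07],"turn":[0,0,0]},
    {"dp":[0,0.021,0.115],"turn":[0,0,0]},
    {"dp":[0,0.029,0.16],"turn":[0,0,0]},
    {"dp":[0,0.037,0.205],"turn":[0,0,0]},
    {"dp":[0,0.045,0.25],"turn":[0,0,0]},
    {"dp":[0,0.052,0.29],"turn":[0,0,0]},
    {"dp":[0,0.0563,0.311],"turn":[0,0,0]},
    {"dp":[0,0.0563,0.311],"turn":[0,0,0]},
    {"dp":[0,0.0563,0.311],"turn":[0,0,0]},
  ],
)

```text
time: 17.95
tool_pos: [0.5492, -0.0125, 0.0801]
tool_rot: [-1.848, 1.568, 2.862]
contact_force: [1.1, -0.0, -0.5]
opening: 0.0394
```

Call:
move_arm(
  deltas=[
    {"dp":[0.02,0,0],"turn":[0,0,0]},
    {"dp":[0.035,0,0],"turn":[0,0,0]},
    {"dp":[0.035,0,0],"turn":[0,0,0]},
    {"dp":[0.035,0,0],"turn":[0,0,0]},
  ],
)

```text
time: 18.35
tool_pos: [0.5497, -0.0114, 0.0461]
tool_rot: [-1.771, 1.57, 2.942]
contact_force: [0.1, -0.4, 0.2]
opening: 0.0394
```

```bash
python3 capchk.py w16;  python3 - <<'E'
from h import *
print(delta([.5493,-.01295,.04],Rdown(180)))
ims=[]
for n,(u,v) in [('side',(300,205)),('scene',(318,205))]:
    ci,p,d=grab(n,n+'16'); ims.append(cv2.resize(p[v-45:v+35,u-50:u+50,::-1],(400,320),interpolation=cv2.INTER_CUBIC))
cv2.imwrite('pics/c16.png',np.hstack(ims))
E
```

```text
18.35 [ 0.54969434 -0.01137478  0.04613847] 0.03944088484291693 [ 0.11174826 -0.43494134  0.16268734]
n 4055 dot 604 [-60.03612654   6.79808941   0.74283245]
xtop -60.046611220855105 range [-61.59377846 -19.06879906 -18.88614232] [-57.07604773  20.91674253  19.70455464]
tilt [ 4.38051758e-03  2.59757830e-03 -5.94695976e+01]
(array([ 6.70226611, -0.93451045,  1.2909181 ]), array([ 0.03091506,  0.00134613, -0.0158713 ]))
```

View pics/w16.png

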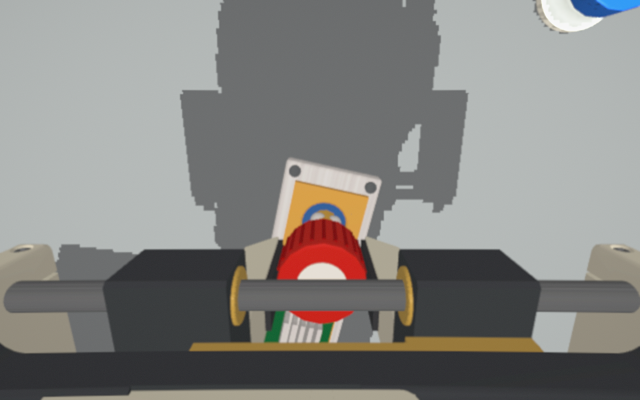

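View pics/c16.png

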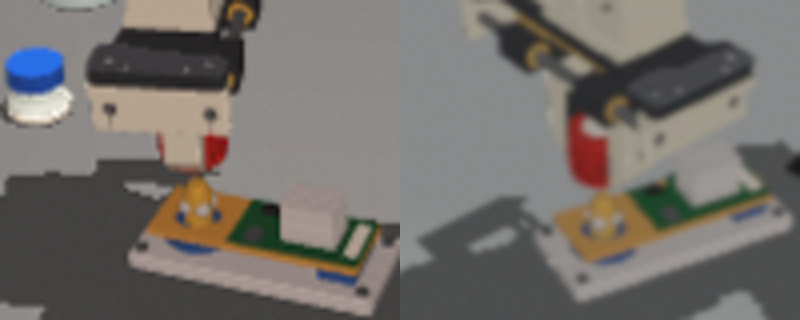

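Call:
move_arm(
  deltas=[
    {"dp":[0.0,-0.0009,0.0013],"turn":[0,0,0]},
    {"dp":[0.01,-0.0009,0.0013],"turn":[0,0,0]},
    {"dp":[0.014,-0.0009,0.0013],"turn":[0,0,0]},
    {"dp":[0.014,-0.0009,0.0013],"turn":[0,0,0]},
    {"dp":[0.014,-0.0009,0.0013],"turn":[0,0,0]},
  ],
)

```text
time: 19.0
tool_pos: [0.549, -0.0139, 0.032]
tool_rot: [-1.586, 1.57, 3.126]
contact_force: [-0.2, -0.0, -1.0]
opening: 0.0393
```

```bash
python3 capchk.py w17;  python3 - <<'E'
from h import *
print(delta([.5493,-.01295,.027],Rdown(180)))
ims=[]
for n,(u,v) in [('side',(300,205)),('scene',(318,205))]:
    ci,p,d=grab(n,n+'17'); ims.append(cv2.resize(p[v-30:v+25,u-35:u+35,::-1],(400,314),interpolation=cv2.INTER_CUBIC))
    print(n,'stud tip px',proj(ci,[.5499,-.0134,.052]),'cap bottom',proj(ci,[.5499,-.0134,.056]))
cv2.imwrite('pics/c17.png',np.hstack(ims))
E
```

```text
19.0 [ 0.54903882 -0.0139041   0.03201276] 0.039272164627089046 [-0.16685592 -0.00114582 -1.01674292]
n 4054 dot 605 [-60.05850043   6.79552651   0.76394813]
xtop -60.046135427542154 range [-61.87262157 -19.0166935  -18.67991296] [-57.04909387  20.24695724  19.72180801]
tilt [ 6.59194180e-03  1.74677857e-03 -5.94618887e+01]
(array([ 5.23231947,  0.09786985, -0.96383703]), array([-0.05168356,  0.00289857,  0.00697538]))
side stud tip px [[298.93374431 205.12067549]] cap bottom [[298.85738637 203.75848753]]
scene stud tip px [[318.38679885 207.73328673]] cap bottom [[318.3504694 206.4655679]]
```

View pics/c17.png

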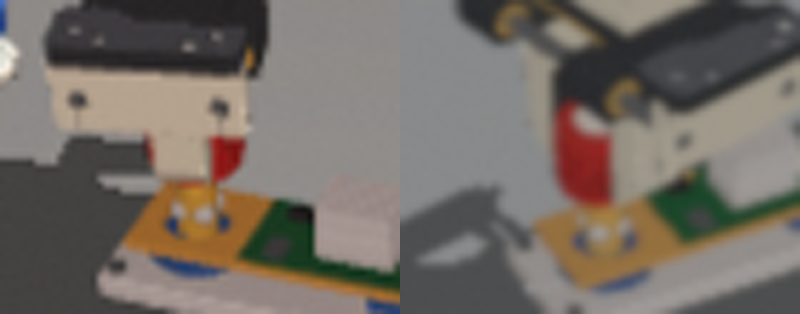

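Call:
move_arm(
  deltas=[
    {"dp":[0.0,0,-0.0006],"turn":[0,0,0]},
    {"dp":[0.004,0,-0.0006],"turn":[0,0,0]},
    {"dp":[0.008,0,-0.0006],"turn":[0,0,0]},
    {"dp":[0.011,0,-0.0006],"turn":[0,0,0]},
    {"dp":[0.011,0,-0.0006],"turn":[0,0,0]},
  ],
)

```text
time: 19.65
tool_pos: [0.5487, -0.0132, 0.0206]
tool_rot: [-1.654, 1.57, 3.058]
contact_force: [0.2, 0.3, -0.7]
opening: 0.0395
```

```bash
python3 capchk.py w18;  python3 - <<'E'
from h import *
print(delta([.5493,-.01295,.0195],Rdown(180)))
E
```

```text
19.65 [ 0.54870441 -0.01322594  0.0206206 ] 0.03950181024117315 [ 0.22164644  0.33648995 -0.66437172]
n 4056 dot 603 [-60.06739328   6.81759245   0.7244875 ]
xtop -60.062844098645634 range [-61.64959256 -19.3298028  -18.75162955] [-57.07303965  20.22287746  19.71060033]
tilt [ 4.17513541e-03 -5.06027233e-04 -5.94520994e+01]
tip 40 [ 0.5608078  -0.01012275  0.05277009] [-32.16428708  12.06066093  -3.11616712]
(array([ 1.43684292,  0.36997799, -0.28392713]), array([-0.04324967, -0.0024152 ,  0.04237597]))
```

Call:
move_arm(
  deltas=[
    {"dp":[0.002,0.0004,-0.0002],"turn":[0,0,0]},
    {"dp":[0.004,0.0004,-0.0002],"turn":[0,0,0]},
    {"dp":[0.006,0.0004,-0.0002],"turn":[0,0,0]},
    {"dp":[0.006,0.0004,-0.0002],"turn":[0,0,0]},
  ],
)

```text
time: 20.1
tool_pos: [0.5493, -0.0131, 0.015]
tool_rot: [-1.511, 1.57, -3.083]
contact_force: [-0.4, -0.2, -1.3]
opening: 0.0393
```

```bash
python3 - <<'E'
from h import *
s=robot.observe();print(s['time'],s['tool_pos'],s['opening'],s['contact_force'],s['torque'])
print(delta([.5493,-.01295,.0036],Rdown(180)))
E
```

```text
20.1 [ 0.54934057 -0.01307725  0.01497365] 0.03926730680824877 [-0.43436057 -0.15942383 -1.27101298] [0.0533311  0.01271815 0.00181436]
(array([11.37366726, -0.03405097, -0.12761545]), array([-0.04453443,  0.00198282,  0.0333433 ]))
```

Call:
move_arm(
  deltas=[
    {"dp":[0.001,0,0],"turn":[0,0,0]},
    {"dp":[0.0025,0,0],"turn":[0,0,0]},
    {"dp":[0.004,0,0],"turn":[0,0,0]},
    {"dp":[0.004,0,0],"turn":[0,0,0]},
  ],
  squeeze=60,
)

```text
time: 20.5
tool_pos: [0.5497, -0.0129, 0.012]
tool_rot: [1.684, 1.57, 0.112]
contact_force: [-2.7, 1.5, 6.5]
opening: 0.0388
```

Call:
move_arm(
  deltas=[
    {"dp":[0.0015,0,0],"turn":[0,0,0]},
    {"dp":[0.003,0,0],"turn":[0,0,0]},
    {"dp":[0.003,0,0],"turn":[0,0,0]},
  ],
)

```text
time: 20.8
tool_pos: [0.5495, -0.0129, 0.0089]
tool_rot: [1.768, 1.57, 0.197]
contact_force: [-2.2, 2.1, 3.8]
opening: 0.0394
```

Call:
move_arm(
  deltas=[
    {"dp":[0.0015,0,0],"turn":[0,0,0]},
    {"dp":[0.003,0,0],"turn":[0,0,0]},
    {"dp":[0.003,0,0],"turn":[0,0,0]},
  ],
)

```text
time: 21.1
tool_pos: [0.5492, -0.013, 0.0044]
tool_rot: [-1.683, 1.57, 3.028]
contact_force: [0.3, 1.4, -4.1]
opening: 0.0391
```

Call:
move_arm(
  deltas=[
    {"dp":[0.0015,0,0],"turn":[0,0,0]},
    {"dp":[0.003,0,0],"turn":[0,0,0]},
    {"dp":[0.003,0,0],"turn":[0,0,0]},
  ],
)

```text
time: 21.4
tool_pos: [0.5497, -0.0132, 0.0032]
tool_rot: [0.983, 1.57, -0.589]
contact_force: [-3.1, -0.3, 6.4]
opening: 0.0392
```

```bash
python3 capchk.py w19
```

```text
21.4 [ 0.54973873 -0.01320719  0.00315889] 0.03916804415629729 [-3.12039933 -0.31946018  6.42164604]
n 4058 dot 599 [-60.02427594   6.78347148   0.85546078]
xtop -60.06713559175545 range [-61.81772819 -19.3588701  -18.57376712] [-57.07376803  20.35137778  19.76568284]
tilt [ 3.39495347e-03 -3.37413801e-04 -5.94525201e+01]
```

Call:
move_arm(
  deltas=[
    {"dp":[0.001,0,0],"turn":[0,0,0]},
    {"dp":[0.002,0,0],"turn":[0,0,0]},
    {"dp":[0.002,0,0],"turn":[0,0,0]},
    {"dp":[0.002,0,0],"turn":[0,0,0]},
    {"dp":[0.002,0,0],"turn":[0,0,0]},
    {"dp":[0.002,0,0],"turn":[0,0,0]},
  ],
)

```text
time: 22.05
tool_pos: [0.5499, -0.0133, 0.0031]
tool_rot: [1.191, 1.569, -0.38]
contact_force: [-8.1, 1.6, 22.8]
opening: 0.0395
```

```bash
python3 capchk.py w20; python3 - <<'E'
from h import *
ims=[]
for n,(u,v) in [('side',(310,210)),('scene',(328,210))]:
    ci,p,d=grab(n,n+'20'); ims.append(cv2.resize(p[v-40:v+40,u-50:u+50,::-1],(400,320),interpolation=cv2.INTER_CUBIC))
cv2.imwrite('pics/c20.png',np.hstack(ims))
s=robot.observe();print(s['contact_force'],s['tool_pos'])
E
```

```text
22.05 [ 0.54986453 -0.01327571  0.00305872] 0.03950352763726631 [-8.10245242  1.61764713 22.83535063]
n 4059 dot 596 [-60.11046222   6.80848906   0.7747167 ]
xtop -60.10869269198949 range [-61.82882412 -18.99495157 -18.57812556] [-57.11431062  20.5560988   19.65880181]
tilt [ 7.02746848e-03  2.77650123e-03 -5.95450958e+01]
[-7.72528861  0.27768686 22.90456136] [ 0.54982194 -0.0132378   0.00303803]
```

View pics/c20.png

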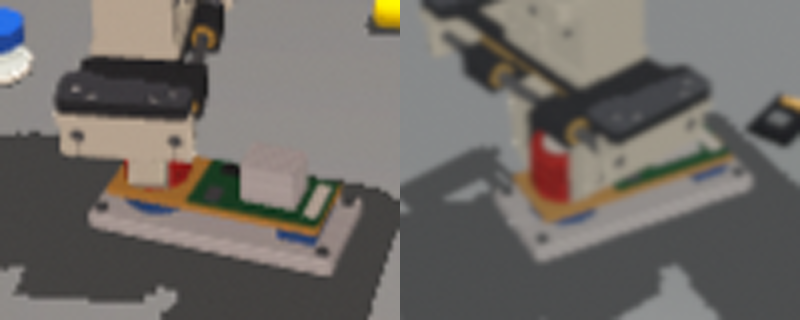

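View pics/w20.png

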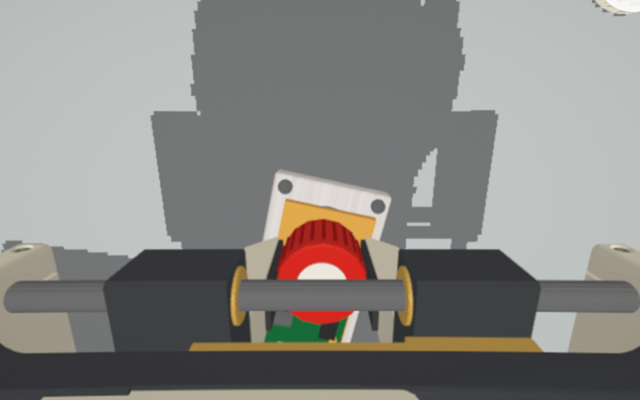

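Call:
move_arm(
  deltas=[
    {"dp":[-0.0004,-0.0005,0],"turn":[0,0,0]},
    {"dp":[-0.0004,-0.0005,0],"turn":[0,0,0]},
    {"dp":[-0.0004,-0.0005,0],"turn":[0,0,0]},
    {"dp":[-0.0004,-0.0005,0],"turn":[0,0,0]},
    {"dp":[-0.0004,-0.0005,0],"turn":[0,0,0]},
  ],
)

```text
time: 22.7
tool_pos: [0.5499, -0.0132, 0.0031]
tool_rot: [1.335, 1.568, -0.237]
contact_force: [-6.0, 0.3, 19.0]
opening: 0.0391
```

Call:
move_arm(
  deltas=[
    {"dp":[0,0,0],"turn":[0,0,0]},
    {"dp":[0,0,0],"turn":[0,0,0]},
    {"dp":[0,0,0],"turn":[0,0,0]},
    {"dp":[0,0,0],"turn":[0,0,0]},
    {"dp":[0,0,0],"turn":[0,0,0]},
  ],
)

```text
time: 23.2
tool_pos: [0.5499, -0.0133, 0.0031]
tool_rot: [1.334, 1.568, -0.238]
contact_force: [-5.4, 1.8, 17.5]
opening: 0.0394
```

```bash
python3 capchk.py w21; python3 - <<'E'
from h import *
# bystander check: compare side views vs start
a=np.load('side0.npz')['p'].astype(int); ci,p,d=grab('side','s21'); 
ci2,p2,d2=grab('scene','sc21')
print(d.shape); s=robot.observe();print(s['time'],s['contact_force'],s['tool_pos'])
cv2.imwrite('pics/both21.png',np.hstack([cv2.resize(p[:,:,::-1],(400,250)),cv2.resize(p2[:,:,::-1],(400,250))]))
E
```

```text
23.2 [ 0.54987475 -0.01325356  0.00311536] 0.0393903395847605 [-5.3869836   1.83418662 17.53263006]
n 4064 dot 602 [-60.07431249   6.80724618   0.80366465]
xtop -60.09503752992108 range [-62.08829422 -19.3179758  -18.75704623] [-57.09684066  20.53425723  19.68305398]
tilt [ 7.56427528e-03 -4.21883843e-05 -5.94883482e+01]
(400, 640)
23.35 [-5.04940531  0.48075508 17.21817111] [ 0.54987951 -0.01324255  0.00311469]
```

View pics/both21.png

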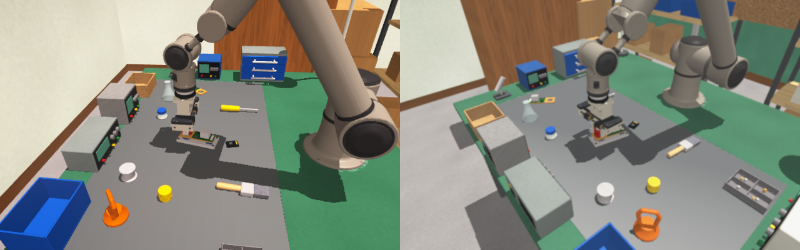

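Stable at about 17 N downward, with the bystanders where they started. Handing in.

```bash
python3 - <<'E'
from cell import robot
print(robot.hand_in()); s=robot.observe(); print(s['time'],s['contact_force'],s['tool_pos'])
E
```

```text
the job is handed in; nothing more can be done
None
the job is handed in; nothing more can be done
```

The board is hung on the stud and released, and the red cap is snapped on. I handed in at about 23.4 s with the gripper still holding the cap and pressing. `hand_in` reports no verdict, so this rests on my own checks.

**Board:** After release, the eye measured about 0.4 mm from the stud axis. The plate top was at about 29.7 mm (29 mm nominal), with a tilt of about 0.016 rad. I did not re-measure this after the cap went on, beyond seeing it look flat in the pictures.

**Cap:** The push force rose to at least 6.5 N, went to −4 N as the balls drew the cap home, then rose again on contact with the board. The underside measured about 0.3 mm below its nominal home height, the tilt was about 0.008 rad, and the cap centre was about 0.7 mm from the stud axis. At hand-in the force was steady at about 17 N down with about 5 N sideways, at 60 N grip.

**Bystanders:** None looked moved in the last side and scene pictures. I checked this by eye, not by measurement.

**What disagreed or failed:**
- The fingertips sit about 31 mm behind the reported TCP, as seen by both the side and wrist cameras. Because of this, the first grasp closed above the heatsink without touching it. I corrected for the offset and the second grasp held.
- The arm wandered about 1 mm around its commanded position. I corrected it from the measured pose before each fit.

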